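# Gather loose screw caps in the low corner of a held tote

## Robot

A 7-joint arm with a two-finger parallel gripper is mounted at the origin on a cart in front of the work surface, level with it; the furniture and walls round the work are solid. World frame = base frame: x ahead of the robot, y to its left, z up, the work surface at z = 0. Lengths are in m, angles in rad, forces in N, time in s.
With the tool pointing down it reaches from about 0.4 to 0.875 m from the base axis. Payload 6.5 kg.
Tool frame: the origin (TCP) lies on the centre line of the jaws, within the pads' length; the fingertips stand 14 mm ahead of it and the grasp point (between the pads) lies 5 mm behind it; z points along the fingers, x is the direction in which the jaws open and shut, and the axes are right-handed (so a half turn about z gives the same grasp; the last joint's range is limited). The gripper opens to 85 mm and grips with 20 to 120 N. Pads are 22 mm wide; open, the fingers measure 114 mm over their backs; the gripper's body (76 mm by 85 mm) begins 54 mm behind the grasp point. The pads swing forward as they close: fully open they stand 13 mm farther back than shut.
Start: joints at [1.079, 0.536, -0.004, 1.538, 0.003, 1.067, -0.071], TCP at [0.268, -0.592, 0.245] pointing down, gripper open.
Joint ranges: [-2.7, 2.7], [-0.37, 2.16], [-1.27, 1.26], [0.24, 2.4], [-1.31, 4.45], [0.19, 1.91], [-2.76, 2.76]. Speed limits (rad/s): [2.39, 2.39, 3.14, 3.14, 3.14, 3.14, 3.14].

## Interface

Orientations are given as a unit quaternion [x, y, z, w].
In Python, from station import telemetry, eyes, job, look_for, cut_out gives the robot as it stands.
- The arm moves only by the tool apply_moves, never from a script. Its argument "moves" is a list of rows, each an object with "rotation": the turn, a rotation vector about the tool's x, y, z in rad, a list of three; "linear": the shift along the tool's x, y, z in mm, a list of three; "grip": the finger opening in mm, from 0 to 85.4. A call has 1 to 8 rows; each row shifts and turns the pose as measured when the row begins, along the tool's axes as they then stand; what a row does not reach is not made up. A row lasts 1/8 s, in which the tool goes at most 62.5 mm and 10.7 degrees, less where a joint would pass 70% of its speed; a pose out of reach is approached as far as the arm can. A call is refused whole if a number of a shift passes 62.5 or a number of a turn 0.188, either way. A call with a gripper value outside its range is refused whole. The fingers move at their own pace and stop on an object; the grip force is fixed at half the most. Time passes only in rows, so rows that do not move let the fingers close. It gives the time, the measured TCP pose, the force and the opening at its end, in the units of the state.
- telemetry.observe(): the state, without advancing time (a new reading comes with each control period).
- eyes.capture(name): name is "scene" or "top" or "wrist"; returns a dict with "image" (420x560x3 uint8, red, green, blue), "fovy" (degrees; the focal length in pixels is half the picture's height over the tangent of half this angle, whatever the lens; pixels are square), "cx", "cy" (the principal point, pixels), "position" and "rotation" of the camera in the world; the wrist camera has in their place "mount" (4x4, takes a point from camera to tool coordinates, whose origin is the TCP and whose axes are the tool frame's). Camera axes: x right, y down, z forward; pixel columns grow to the right and rows downward; lengths in m; the calibration is good to about 2 mm. A picture is of the moment at which its call begins: read the wrist's pose just before it. There is no depth.
- job.finish_job(): hands the job in, once; it reports no verdict.
Trained networks look in a picture, given as the dict that the camera call returned (one of the last four; its "shot" number tells which), for a name from the list of things; names that differ only in an ending like _2 or _b are one class to them, and where a whole thing is asked for, a point or a joint stands for the part that bears it (a point fixed in the world has none). Each returns a list of dicts, best first, with "confidence" (0 to 1); they miss things now and then, are a little off and sometimes report something else, mostly with a low value. They report only what shows in the picture. A call takes as long as a camera call.
- look_for(query, picture): "box" ([left, top, width, height] in pixels, round what is visible of it).
- cut_out(query, picture): "region" (420x560 bool, what is visible of it) and "box" ([left, top, width, height] in pixels, round what is visible of it).
The state is a dict: "clock": time; "joints": joint angles; "joint_vel": joint speeds; "tau": joint torques, N m; "tcp_pos": TCP position; "tool_rot": TCP orientation; "force": force on the tool from outside, world axes, zero at the start; "wrist_torque": the same for the moment, N m; "grip_width": finger opening in m.
Only numpy, scipy, OpenCV 4.12 (cv2) and the standard library are available. Lean on these libraries where they do the work, as an engineer would, in place of code of your own. Each camera call takes 0.05 s, during which the arm holds its last target.

## Task

Put the single screw cap that lies outside the small grey tote into the round pocket on the tote's end, rim down (closed face up), and let go of it. Then pick the tote up by its handle, clear of the worktop, and tip it towards its cut-down corner until all three loose caps inside have slid together into that corner, with the sample cap still in its pocket and no cap spilled. Finish while still holding the tote up, tilted and motionless, and leave everything else on the worktop alone.

Things in the scene. Friction and masses are not known exactly. Their poses are not given: they have to be found in the camera images.
- tote: Open grey plastic tote, 110 (x) x 160 (y) x 40 mm high without handle and pocket, 4 mm walls and floor, 0.2 to 0.4 kg. Origin: centre of its underside; z up. Black handle bar across the middle; round sample-cap pocket outside the +y end. The corner at -x, -y has walls cut down to 26 mm: the caps gather there, so tip the tote until its x and y axes both rise above level.
- tote_grip (a point): Centre of the tote's black handle bar, over the tote's middle, 83 mm above its underside. The bar runs along the tote's x (114 mm, posts at its ends), is 14 mm thick in y and 18 mm high (its underside 34 mm above the walls' rim); flat sides, to be pinched across y from above.
- low_corner (a point): Inner corner of the tote at its cut-down corner, on the inner floor (tote frame -51, -76, 4 mm). The loose caps are slick (friction about 0.12): they start to slide at about 8 degrees of tilt and gather here surely at about 30 degrees straight towards it, in a cluster or a row of three.
- low_corner_foot (a point): Outer lower tip of the cut-down corner (tote frame -55, -80, 0 mm): the lowest point when the tote is tipped towards it. Round feeder ring and machine stand behind and to the right of the tote, lowest overhang 130 mm up; towards the robot and to the left it is clear.
- pocket (a point): Centre of the floor of the round sample pocket outside the tote's +y end (tote frame 0, 104, 30 mm): 35 mm inside diameter, 42 mm outside, ring 6 mm high, so a seated cap stands 11 mm above the ring. The ring's centre is 24 mm from the outer face of the tote's end wall, whose rim is 10 mm above the pocket floor.
- sample_cap: White screw cap, 30.6 mm diameter, 17 mm high, 12 g, standing rim down on the worktop to the left of the tote, the only cap there. Origin at the centre of its rim side (underside), z towards the closed face.
- sample_top (a point): Centre of the sample cap's closed face, 17 mm above its origin.
- cap_a: White screw cap lying loose in the tote, rim down, 30.6 mm diameter, 17 mm high, 12 g. Origin at the centre of its underside.
- cap_b: Second loose cap in the tote, like cap_a.
- cap_c: Third loose cap in the tote, like cap_a.
- dosing_cup: Bystander: white dosing cup, 67 mm diameter, 68 mm high, on the worktop to the right of the tote. Origin under its centre.
- bottle: Bystander: white bottle, 43 mm diameter, 98 mm high, to the right of the tote. Origin under its centre.
- eraser: Bystander: small eraser, 19 x 36 x 13 mm, behind and to the left of the tote. Origin under its centre.
- label_roll: Bystander: roll of blank labels, 58 mm diameter, 35 mm high, to the left behind the sample cap. Origin under its centre.

How it is judged:
On the way, in this order (a step that is already met when the one before it is completed fails the run):
1. the sample cap stands rim down in the pocket and is let go, the tote still on the worktop (distance between sample_cap and pocket below 0.006 m and z of sample_top in the frame of pocket between 0.013 and 0.021 m and contact force between the fingers and sample_cap below 0.05 N and angle between tote's own z axis and vertical below 0.06 rad and height (world z) of tote below 0.006 m), for 0.2 s.
2. the tote is held clear of the worktop, tipped towards its cut-down corner (angle between tote's own x axis and vertical below 1.43 rad and angle between tote's own y axis and vertical below 1.43 rad and height (world z) of low_corner_foot above 0.015 m and contact force between the fingers and tote above 2 N), for 0.2 s.
At the end, for the whole second after the job is handed in: Fingers hold the tote (over 2 N), lowest tip over 15 mm up, its x and y axes each rising at least 8 degrees; the three loose caps' undersides centred within 85 mm of the cut-down inner corner; sample cap rim down in its pocket within 6 mm; tote and caps at rest (0.02 m/s, 0.1 rad/s, 0.03 m/s) (all of step 2 and distance between sample_cap and pocket below 0.006 m and z of sample_top in the frame of pocket between 0.013 and 0.021 m and distance between each of cap_a, cap_b, cap_c and low_corner below 0.085 m and linear speed of tote below 0.02 m/s and angular speed of tote below 0.1 rad/s and linear speed of each of cap_a, cap_b, cap_c below 0.03 m/s); the arm keeps its last pose, push and grip.
It fails at once if a loose cap leaves the tote (distance between any of cap_a, cap_b, cap_c and tote above 0.13 m).
It fails at once if a bystander is pushed more than 30 mm (distance of any of dosing_cup, bottle, eraser, label_roll from where it was at the start of the episode above 0.03 m).
It also fails if it takes over 51 s, if anything falls off the work surface, if the arm or the gripper's body presses on something with over 40 N, if the wrist force passes 120 N, or if a joint passes its speed limit or range.

## Working session

There is one attempt and no reset: what is moved stays moved. The work goes in short steps, Python scripts to look and compute and a tool call to move; the robot and the scene stay as the last step left them, time stands still between calls to the robot, and variables do not carry over. Pictures are saved under pics/ and viewed, and the job is handed in when it is done.

Besides the shell and the picture viewer there is one more tool, called after ">>>" as a command line: name --argument value ..., lists and objects as JSON in quotes. apply_moves: Moves the arm, as the interface text tells. Its arguments: {"type":"object","properties":{"moves":{"type":"array","items":{"type":"object","properties":{"rotation":{"type":"array","items":{"type":"number"}},"linear":{"type":"array","items":{"type":"number"}},"grip":{"type":"number"}}}}},"required":["moves"]}

```bash
ls; mkdir -p pics
cat > h.py <<'E'
import numpy as np, cv2
from scipy.spatial.transform import Rotation as R
from station import telemetry, eyes, job, look_for, cut_out
def cap(name,save=None):
    s=telemetry.observe(); p=eyes.capture(name)
    if 'mount' in p:
        M=np.array(p['mount']); T=np.eye(4); T[:3,:3]=R.from_quat(s['tool_rot']).as_matrix(); T[:3,3]=s['tcp_pos']
        C=T@M; p['P']=C[:3,3]; p['Rm']=C[:3,:3]
    else:
        p['P']=np.array(p['position']); r=np.array(p['rotation']); p['Rm']=r if r.shape==(3,3) else R.from_quat(r).as_matrix()
    p['f']=210/np.tan(np.radians(p['fovy'])/2)
    if save: cv2.imwrite('pics/'+save,cv2.cvtColor(p['image'],cv2.COLOR_RGB2BGR))
    return p
def ray(p,u,v):
    d=p['Rm']@np.array([(u-p['cx'])/p['f'],(v-p['cy'])/p['f'],1]); return p['P'],d
def atz(p,u,v,z):
    o,d=ray(p,u,v); return o+d*(z-o[2])/d[2]
def proj(p,X):
    c=p['Rm'].T@(np.array(X)-p['P']); return np.array([p['cx']+p['f']*c[0]/c[2],p['cy']+p['f']*c[1]/c[2]])
def tri(obs):
    A=np.zeros((3,3));b=np.zeros(3)
    for p,u,v in obs:
        o,d=ray(p,u,v); d=d/np.linalg.norm(d); Q=np.eye(3)-np.outer(d,d); A+=Q;b+=Q@o
    X=np.linalg.solve(A,b); return X,[np.linalg.norm(proj(p,X)-[u,v]) for p,u,v in obs]
E
python3 - <<'E'
from h import *
np.set_printoptions(precision=4,suppress=True)
s=telemetry.observe(); print(s)
for n in ['scene','top','wrist']:
    p=cap(n,n+'0.png'); print(n,p['P'],p['Rm'],p['f'],p['cx'],p['cy'],p.get('mount'))
    for q in ['tote','tote_grip','pocket','sample_cap','cap_a','low_corner','dosing_cup','bottle','eraser','label_roll']:
        print(q,[(np.round(d['box'],1),round(d['confidence'],2)) for d in look_for(q,p)][:5])
E
```

```text
pics
{'clock': 0.0, 'joints': array([ 1.0788,  0.5372, -0.0044,  1.5389,  0.0026,  1.0673, -0.0712]), 'joint_vel': array([-0.0003, -0.001 ,  0.0001, -0.0011, -0.0009, -0.0007,  0.002 ]), 'tau': array([  0.    , -58.3422,   1.0486, -25.9108,   0.0123,   0.0096,
         0.    ]), 'tcp_pos': array([ 0.2682, -0.5914,  0.2444]), 'tool_rot': array([ 0.8406, -0.5417, -0.0008, -0.0004]), 'force': array([ 0.827 , -0.4716, -0.8314]), 'wrist_torque': array([ 0.0121, -0.0262, -0.028 ]), 'grip_width': 0.08570060274812372}
scene [0.0136 0.5822 0.9706] [[-0.8248 -0.3925  0.407 ]
 [-0.5652  0.5956 -0.5708]
 [-0.0184 -0.7008 -0.7131]] 522.7299552105624 288.6182924245524 208.20617292069295 None
tote [(array([252. , 211.9,  82.5,  70.6]), 0.74)]
tote_grip [(array([252.3, 211.6,  82.2,  72.1]), 0.79)]
pocket [(array([250.7, 211.8,  80.8,  70.4]), 0.81)]
sample_cap [(array([221.3, 308.5,  10.4,  14.7]), 0.77), (array([214. , 261.1,  10.8,  10. ]), 0.2), (array([251.5, 210.7,  79.9,  69.7]), 0.19)]
cap_a [(array([282.9, 229.8,  10.6,  15.6]), 0.49)]
low_corner [(array([160.9, 280.4,  30.7,  29.9]), 0.75)
[... 714 characters left out ...]
w_corner [(array([225.8, 200.4,  73.5,  46.1]), 0.78), (array([247.6, 209.3,   7.2,   8.8]), 0.7)]
dosing_cup []
bottle [(array([382.9, 229. ,  20. ,  18.4]), 0.76)]
eraser [(array([211.1, 176.5,  11.6,  14. ]), 0.4)]
label_roll [(array([161.8, 162.4,  24.5,  24.9]), 0.81)]
wrist [ 0.3436 -0.5582  0.3732] [[ 0.414  -0.8631 -0.2893]
 [-0.9103 -0.3927 -0.1311]
 [-0.0004  0.3176 -0.9482]] 302.4054427022332 277.4871992138209 208.06559593172545 [[ 1.      0.0011 -0.0001  0.0003]
 [-0.001   0.9482  0.3175 -0.0823]
 [ 0.0005 -0.3175  0.9482 -0.1279]
 [ 0.      0.      0.      1.    ]]
tote []
tote_grip []
pocket []
sample_cap []
cap_a []
low_corner []
dosing_cup []
bottle []
eraser []
label_roll []
```

Run:
```python
import cv2,numpy as np
a=cv2.imread('pics/scene0.png');b=cv2.imread('pics/top0.png')
A=cv2.resize(a[140:340,140:420],None,fx=2.85,fy=2.85,interpolation=cv2.INTER_CUBIC);cv2.imwrite('pics/s0c.png',A)
B=cv2.resize(b[130:280,140:420],None,fx=2.85,fy=2.85,interpolation=cv2.INTER_CUBIC);cv2.imwrite('pics/t0c.png',B)
```

```text
(no output)
```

View pics/s0c.png

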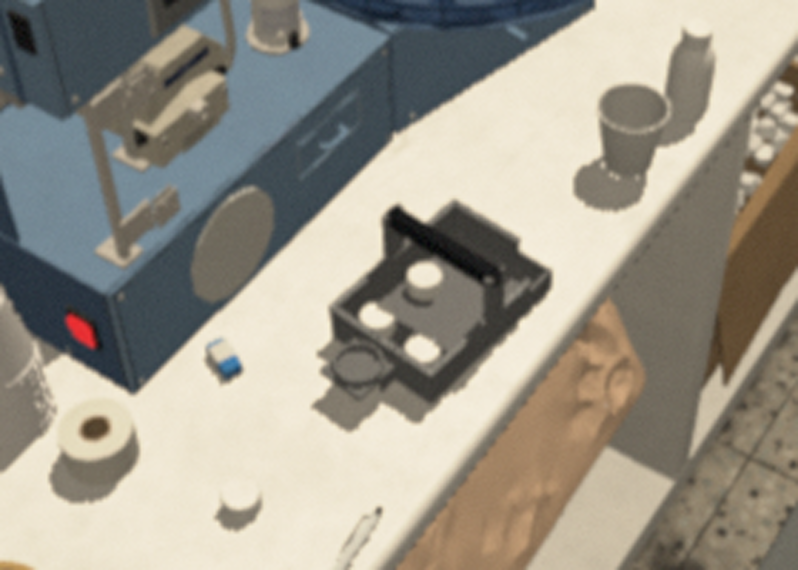

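View pics/t0c.png

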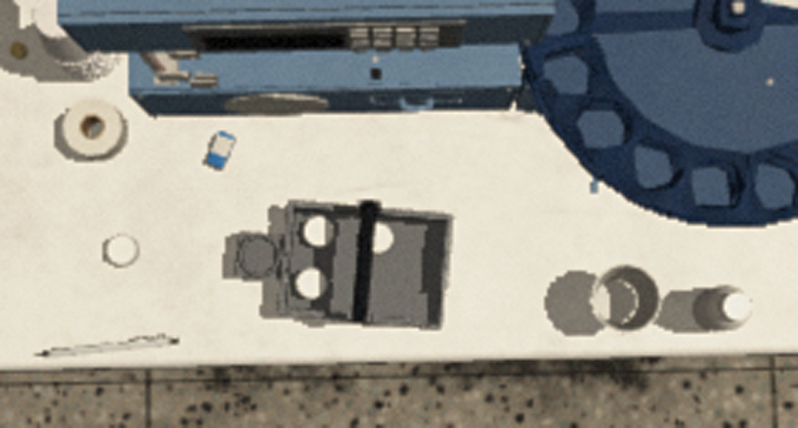

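View pics/scene0.png

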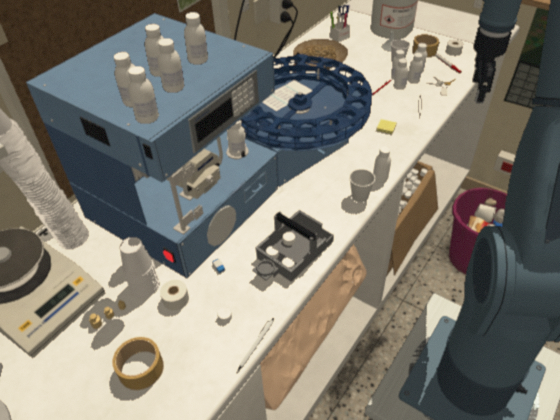

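The pictures show the tote roughly aligned with the world axes, its pocket to the left (+y) and its cut-down corner towards the robot and to the right. The sample cap is at about (224,314) in the scene view and (182,217) in the top view. The machine stands behind the tote.

Run:
```python
from h import *
np.set_printoptions(precision=4,suppress=True)
s=cap('scene');t=cap('top')
sc=lambda x,y:(140+x/2.85,140+y/2.85)
tc=lambda x,y:(140+x/2.85,130+y/2.85)
def go(n,a,b): print(n,*tri([(s,*sc(*a)),(t,*tc(*b))]))
go('sample',(240,490),(120,250))
go('pocket',(358,365),(257,256))
go('bar end left(+x)',(396,212),(370,205))
go('bar end -x',(492,275),(362,318))
go('cup',(633,105),(628,298)); go('bottle',(697,30),(737,306))
go('roll',(95,425),(92,127)); go('eraser',(224,355),(220,148))
go('caps',(424,275),(382,238)); go('c',(377,315),(317,231)); go('c',(422,348),(310,283))
for n in ['scene','top']:
  p=s if n=='scene' else t
  for q in ['sample_cap','cap_a','tote']:
    for d in cut_out(q,p): 
        m=d['region']; c=np.argwhere(m).mean(0)[::-1]; print(n,q,d['confidence'],c,m.sum())
```

```text
sample [0.4948 0.1528 0.0189] [np.float64(0.5888339803490885), np.float64(0.4461834343696089)]
pocket [0.4848 0.0158 0.0314] [np.float64(0.39377376638062667), np.float64(0.31925954736420914)]
bar end left(+x) [ 0.5262 -0.0972  0.0852] [np.float64(0.0716394305621584), np.float64(0.06238050233593658)]
bar end -x [ 0.4222 -0.0863  0.0819] [np.float64(1.2867724039397308), np.float64(1.0849245412043447)]
cup [ 0.4354 -0.3406  0.0649] [np.float64(0.5201093804992366), np.float64(0.4919553488603322)]
bottle [ 0.4246 -0.4382  0.0899] [np.float64(0.4092767764612864), np.float64(0.4042132037744166)]
roll [0.6157 0.1773 0.0366] [np.float64(0.6270092699236159), np.float64(0.4846872246224566)]
eraser [0.5959 0.0539 0.0067] [np.float64(0.1023131326386766), np.float64(0.08352413210762032)]
caps [ 0.5032 -0.1062  0.0123] [np.float64(1.0280654893761345), np.float64(0.8846177543310738)]
c [ 0.5093 -0.0429  0.0185] [np.float64(0.2707522156711114), np.float64(0.22682308885552793)]
c [ 0.4582 -0.0351  0.0183] [np.float64(0.42334608909958243), np.float64(0.34881899340751016)]
scene sample_cap 0.54 [223.9945 315.153 ] 183
scene sample_cap 0.23 [173.9574 295.0517] 658
scene cap_a 0.58 [288.5433 238.2126] 127
scene cap_a 0.48 [288.5699 262.7204] 93
scene cap_a 0.47 [272.8365 251.5673] 104
scene tote 0.92 [291.8709 245.4842] 3238
top sample_cap 0.6 [182.5921 217.9211] 76
top cap_a 0.66 [251.7606 210.9577] 71
top tote 0.83 [265.258  222.3061] 2450
```

>>> apply_moves --moves '[{"rotation":[0,0,0],"linear":[-33,-44,-15],"grip":85},{"rotation":[0,0,0],"linear":[-33,-44,-11],"grip":85},{"rotation":[0,0,0],"linear":[-33,-44,-11],"grip":85},{"rotation":[0,0,0],"linear":[-33,-44,-11],"grip":85},{"rotation":[0,0,0],"linear":[-33,-44,-11],"grip":85}]'

```text
clock: 2.68
tcp_pos: [0.4016, -0.3484, 0.3047]
tool_rot: [0.838, -0.546, 0.0, 0.001]
force: [1.6, -0.7, 0.2]
grip_width: 0.0851
```

```bash
cat >> h.py <<'E'
def plan(target,yaw,n=None,tilt=None):
    """rows (world->tool) straight to target with tool down, tool-x heading yaw(rad)"""
    s=telemetry.observe(); p=np.array(s['tcp_pos']); r=R.from_quat(s['tool_rot'])
    rt=R.from_euler('z',yaw)*R.from_quat([1,0,0,0]) if tilt is None else tilt
    d=np.array(target)-p; rv=(r.inv()*rt).as_rotvec()
    k=n or int(max(np.ceil(np.linalg.norm(d)*1000/58),np.ceil(np.linalg.norm(rv)/0.18),1))
    print('at',np.round(p,4),'rotvec tool',np.round(rv,3),'rows',k)
    for i in range(k):
        ri=r*R.from_rotvec(rv*i/k)
        print(np.round(rv/k,3).tolist(),np.round(ri.inv().apply(d/k)*1000,1).tolist())
E
python3 -c "
from h import *
plan([.45,.05,.30],0)"
```

```text
at [ 0.4016 -0.3484  0.3047] rotvec tool [ 0.002 -0.    -1.154] rows 7
[0.0, -0.0, -0.165] [-49.2, -29.4, 0.6]
[0.0, -0.0, -0.165] [-43.8, -37.0, 0.6]
[0.0, -0.0, -0.165] [-37.1, -43.7, 0.6]
[0.0, -0.0, -0.165] [-29.4, -49.2, 0.6]
[0.0, -0.0, -0.165] [-20.9, -53.4, 0.6]
[0.0, -0.0, -0.165] [-11.9, -56.1, 0.6]
[0.0, -0.0, -0.165] [-2.5, -57.3, 0.7]
```

>>> apply_moves --moves '[{"rotation":[0,0,-0.165],"linear":[-49,-29,0],"grip":40},{"rotation":[0,0,-0.165],"linear":[-44,-37,0],"grip":40},{"rotation":[0,0,-0.165],"linear":[-37,-44,0],"grip":40},{"rotation":[0,0,-0.165],"linear":[-29,-49,0],"grip":40},{"rotation":[0,0,-0.165],"linear":[-21,-53,0],"grip":40},{"rotation":[0,0,-0.165],"linear":[-12,-56,0],"grip":40},{"rotation":[0,0,-0.165],"linear":[-3,-57,0],"grip":40}]'

```text
clock: 3.55
tcp_pos: [0.4457, 0.0622, 0.3066]
tool_rot: [1.0, 0.019, 0.004, 0.003]
force: [0.8, -0.2, 0.2]
grip_width: 0.0403
```

```bash
python3 -c "
from h import *
s=telemetry.observe(); print(s['tcp_pos'],R.from_quat(s['tool_rot']).as_matrix(),s['joints'],s['grip_width'])
p=cap('wrist','w1.png')
for X in [[.4948,.1528,.017],[.4848,.0158,.03],[.526,-.097,.085],[.422,-.086,.085]]: print(proj(p,X))
for q in ['sample_cap','cap_a','pocket','tote_grip','tote']:
  print(q,[(np.round(d['box'],1),round(d['confidence'],2)) for d in look_for(q,p)][:5])
"
```

```text
[0.44567104 0.06217805 0.30661111] [[ 0.99922966  0.03832532  0.00844077]
 [ 0.0383772  -0.99924488 -0.00607209]
 [ 0.00820168  0.00639135 -0.99994594]] [ 0.26264376  0.15509996 -0.55593922  1.94894716  0.10322454  1.05650265
 -0.29990257] 0.04029648334910975
[315.61349388  99.79012304]
[301.88669473 202.86766046]
[330.19423828 295.54108425]
[253.52219526 286.29917185]
sample_cap [(array([306.3,  86.4,  24.3,  25.6]), 0.63)]
cap_a [(array([299. , 260.4,  17. ,  16.1]), 0.8), (array([273.4, 222.1,  22.4,  18.5]), 0.79), (array([305.9, 225.2,  20.6,  24.8]), 0.71)]
pocket [(array([251.4, 188.9,  88.9, 133.3]), 0.93)]
tote_grip [(array([248.5, 185. ,  94.5, 139.5]), 0.79)]
tote [(array([252.2, 187.4,  89. , 134.9]), 0.66)]
```

View pics/w1.png

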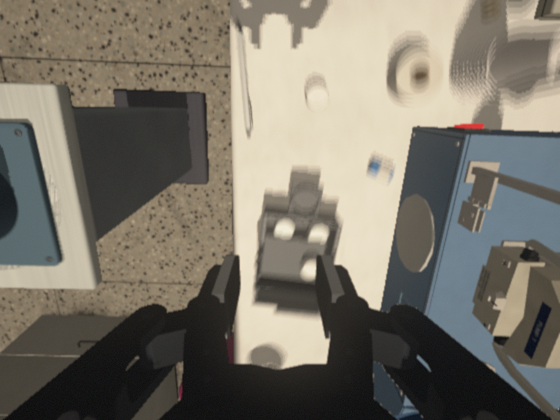

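```bash
python3 -c "
from h import *
plan([.492,.15,.15],0)
im=cv2.imread('pics/w1.png')[230:330,180:380]; cv2.imwrite('pics/w1f.png',cv2.resize(im,None,fx=4,fy=4))"
```

```text
at [0.4456 0.0591 0.3061] rotvec tool [ 0.007 -0.007  0.031] rows 4
[0.002, -0.002, 0.008] [12.0, -22.6, 38.9]
[0.002, -0.002, 0.008] [11.9, -22.6, 39.0]
[0.002, -0.002, 0.008] [11.8, -22.7, 39.0]
[0.002, -0.002, 0.008] [11.7, -22.7, 39.0]
```

View pics/w1f.png

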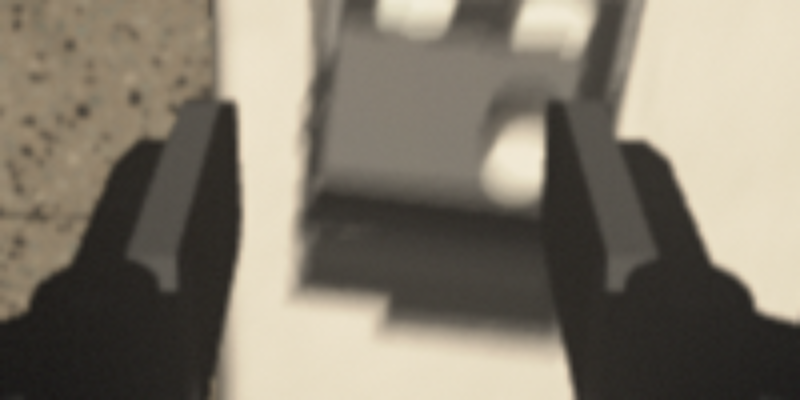

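>>> apply_moves --moves '[{"rotation":[0.002,-0.002,0.008],"linear":[12,-23,39],"grip":60},{"rotation":[0.002,-0.002,0.008],"linear":[12,-23,39],"grip":60},{"rotation":[0.002,-0.002,0.008],"linear":[12,-23,39],"grip":60},{"rotation":[0.002,-0.002,0.008],"linear":[12,-23,39],"grip":60},{"rotation":[0,0,0],"linear":[0,0,0],"grip":60}]'

```text
clock: 4.47
tcp_pos: [0.4984, 0.1425, 0.1459]
tool_rot: [1.0, -0.012, 0.001, 0.002]
force: [-0.4, -0.1, 0.6]
grip_width: 0.06
```

```bash
python3 -c "
from h import *
p=cap('wrist','w2.png');s=telemetry.observe(); print(s['tcp_pos'],s['tool_rot'])
for q in ['sample_cap']:
  for d in cut_out(q,p):
    m=d['region']; print(d['confidence'],d['box'],np.argwhere(m).mean(0)[::-1],m.sum())
for q in ['cap_a','pocket']:
  print(q,[(np.round(d['box'],1),round(d['confidence'],2)) for d in look_for(q,p)][:5])
"
```

```text
[0.49912617 0.14156257 0.14739081] [ 0.99991677 -0.01249554  0.00233166  0.00220862]
0.68 [259.5, 170.1, 32.8, 36.6] [275.42778993 189.59299781] 914
0.18 [211.4, 309.5, 112.4, 64.4] [265.98569193 342.38676503] 4473
cap_a [(array([282. , 362.1,  15. ,   6.2]), 0.63), (array([231. , 363.7,  27.6,   0.7]), 0.54)]
pocket [(array([211.9, 310.6, 109.6,  63.2]), 0.95)]
```

View pics/w2.png

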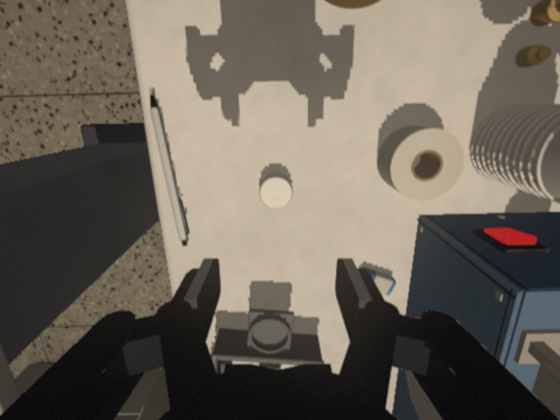

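```bash
python3 -c "
from h import *
im=cv2.imread('pics/w2.png')
a=cv2.resize(im[155:225,240:310],None,fx=8,fy=8,interpolation=cv2.INTER_CUBIC);b=cv2.resize(im[275:375,200:330],None,fx=5.6,fy=5.6,interpolation=cv2.INTER_CUBIC)
cv2.imwrite('pics/w2a.png',a);cv2.imwrite('pics/w2b.png',b)"
```

```text
(no output)
```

View pics/w2a.png

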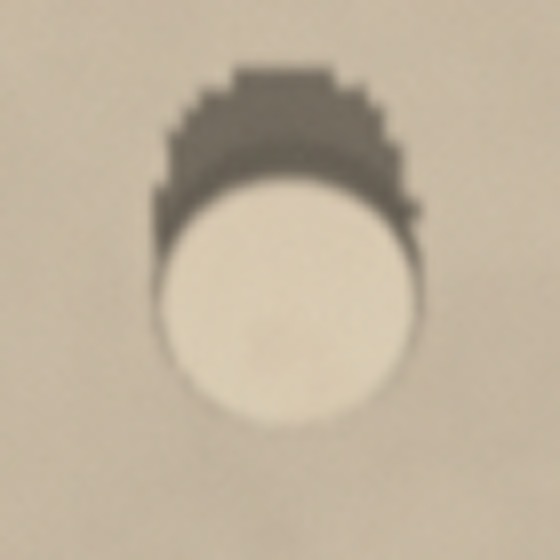

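View pics/w2b.png

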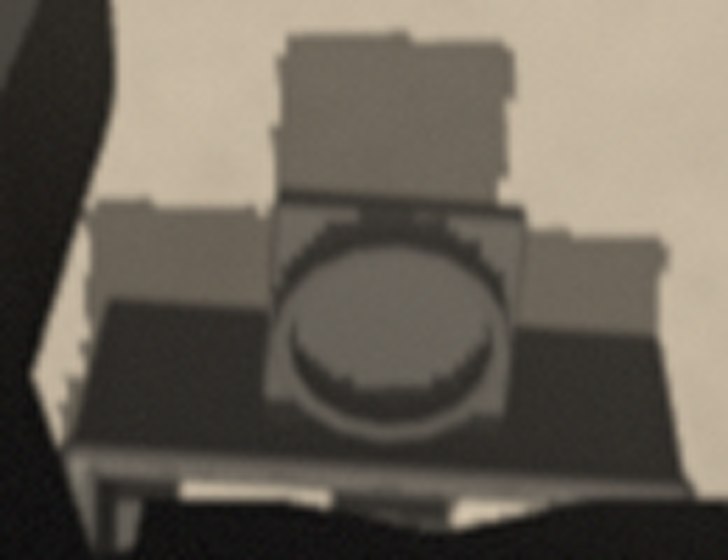

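```bash
python3 -c "
from h import *
p=cap('wrist'); t=cap('top');s=cap('scene')
print('sample',atz(p,275.6,192.3,.017)); 
print('pocket',atz(p,270.3,334.1,.036),atz(p,270.3,334.1,.03))
print(tri([(p,275.6,192.3),(s,224.4,312.2)]),tri([(p,275.6,192.3),(s,224.4,312.2),(t,181.8,217.4)]))
print(tri([(p,270.3,334.1),(s,265.4,267.8)]))
X=atz(p,275.6,192.3,.017)
plan([X[0],X[1],.06],0)
"
```

```text
sample [0.500758   0.15064765 0.017     ]
pocket [0.49182672 0.01190021 0.036     ] [0.49157937 0.00663158 0.03      ]
(array([0.50081736, 0.14831268, 0.00758597]), [np.float64(0.3415829934596244), np.float64(0.1491841379246057)]) (array([0.49745606, 0.15211697, 0.01624318]), [np.float64(4.113578937917301), np.float64(0.4165440606175884), np.float64(1.0329965373362187)])
(array([0.49028547, 0.010242  , 0.02881763]), [np.float64(3.9780646772184616), np.float64(1.6517902188827847)])
at [0.5002 0.1424 0.1498] rotvec tool [ 0.003 -0.01  -0.024] rows 2
[0.001, -0.005, -0.012] [-0.3, -4.2, 44.9]
[0.001, -0.005, -0.012] [0.0, -4.2, 44.9]
```

```bash
python3 -c "
from h import *
p=cap('wrist','w3.png');s=telemetry.observe();print(s['tcp_pos'],s['joint_vel'])
im=p['image'].astype(float).mean(2); c=im[165:225,245:305]
m=(c>np.median(c)+12).astype(np.uint8); 
n,l,st,ce=cv2.connectedComponentsWithStats(m); i=1+st[1:,4].argmax(); print(st[i],ce[i]+[245,165])
u,v=ce[i]+[245,165]
print(atz(p,u,v,.017))
cv2.imwrite('pics/w3a.png',cv2.resize(cv2.imread('pics/w3.png')[155:225,240:310],None,fx=8,fy=8))
"
```

```text
[0.5000386  0.14256248 0.14959286] [-0.00468502  0.00517649 -0.00017881  0.0013078   0.00140435  0.00045157
 -0.00352095]
[ 13  12  29  29 654] [271.98470948 191.09480122]
[0.49753717 0.15263094 0.017     ]
```

View pics/w3a.png

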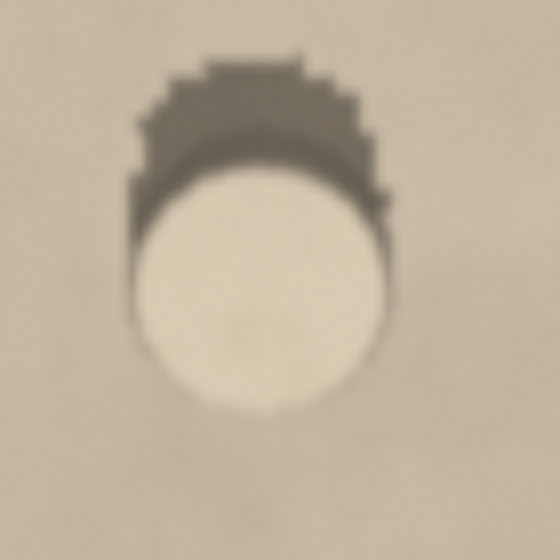

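```bash
python3 -c "
from h import *
plan([.4975,.1526,.065],0,3)
"
```

```text
at [0.5    0.1426 0.1496] rotvec tool [ 0.003 -0.009 -0.024] rows 3
[0.001, -0.003, -0.008] [-1.2, -3.4, 28.2]
[0.001, -0.003, -0.008] [-1.1, -3.4, 28.2]
[0.001, -0.003, -0.008] [-1.0, -3.4, 28.2]
```

>>> apply_moves --moves '[{"rotation":[0.001,-0.003,-0.008],"linear":[-1,-3.5,28],"grip":60},{"rotation":[0.001,-0.003,-0.008],"linear":[-1,-3.5,28],"grip":60},{"rotation":[0.001,-0.003,-0.008],"linear":[-1,-3.5,28],"grip":60},{"rotation":[0,0,0],"linear":[0,0,0],"grip":60},{"rotation":[0,0,0],"linear":[0,0,0],"grip":60}]'

```text
clock: 5.5
tcp_pos: [0.5011, 0.1522, 0.068]
tool_rot: [1.0, -0.001, 0.004, -0.0]
force: [-0.4, -0.2, 0.4]
grip_width: 0.0598
```

```bash
python3 -c "
from h import *
p=cap('wrist','w4.png');s=telemetry.observe();print(s['tcp_pos'],s['joint_vel'],s['force'])
print(proj(p,[.4975,.1526,.017]))
for d in cut_out('sample_cap',p): print(d['box'],d['confidence'])
plan([.4975,.1526,.021],0,3)
"
```

```text
[0.50098591 0.15221768 0.06806111] [ 0.00149574 -0.00410828 -0.00049305  0.00299349  0.00269188 -0.00252484
 -0.00094344] [-0.7221841  -0.60111568  0.44245126]
[270.2205261  239.73555792]
[249.6, 211.5, 43.2, 50.6] 0.74
at [0.501  0.1522 0.0681] rotvec tool [-0.001 -0.008 -0.002] rows 3
[-0.0, -0.003, -0.001] [-1.3, -0.1, 15.7]
[-0.0, -0.003, -0.001] [-1.3, -0.1, 15.7]
[-0.0, -0.003, -0.001] [-1.2, -0.1, 15.7]
```

View pics/w4.png

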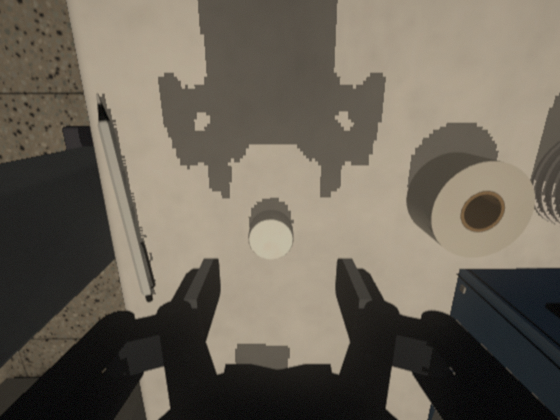

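The cap's top is at (271,240), as predicted at (270,240), and it lies between the fingers. Going down.

>>> apply_moves --moves '[{"rotation":[0,-0.003,0],"linear":[-2,0,16],"grip":60},{"rotation":[0,-0.003,0],"linear":[-2,0,16],"grip":60},{"rotation":[0,0,0],"linear":[-1,0,14],"grip":60},{"rotation":[0,0,0],"linear":[0,0,0],"grip":60}]'

```text
clock: 6.1
tcp_pos: [0.4964, 0.152, 0.0196]
tool_rot: [1.0, -0.001, 0.002, -0.0]
force: [0.8, -0.6, -0.1]
grip_width: 0.06
```

>>> apply_moves --moves '[{"rotation":[0,0,0],"linear":[1,0,-1.5],"grip":45},{"rotation":[0,0,0],"linear":[0,0,0],"grip":20},{"rotation":[0,0,0],"linear":[0,0,0],"grip":20},{"rotation":[0,0,0],"linear":[0,0,0],"grip":20},{"rotation":[0,0,0],"linear":[0,0,0],"grip":20},{"rotation":[0,0,0],"linear":[0,0,0],"grip":20}]'

```text
clock: 6.85
tcp_pos: [0.4986, 0.1523, 0.0223]
tool_rot: [1.0, -0.002, 0.003, -0.001]
force: [0.0, -0.6, 0.4]
grip_width: 0.0276
```

```bash
python3 -c "
from h import *
p=cap('wrist','w5.png');s=telemetry.observe();print(s['tcp_pos'],s['grip_width'],s['force'])
cv2.imwrite('pics/w5a.png',cv2.resize(cv2.imread('pics/w5.png')[190:350,180:360],None,fx=4,fy=3.7))
"
```

```text
[0.49851969 0.1523648  0.02232755] 0.027169945881852845 [-0.03076928  0.6340456  -0.34142655]
```

View pics/w5a.png

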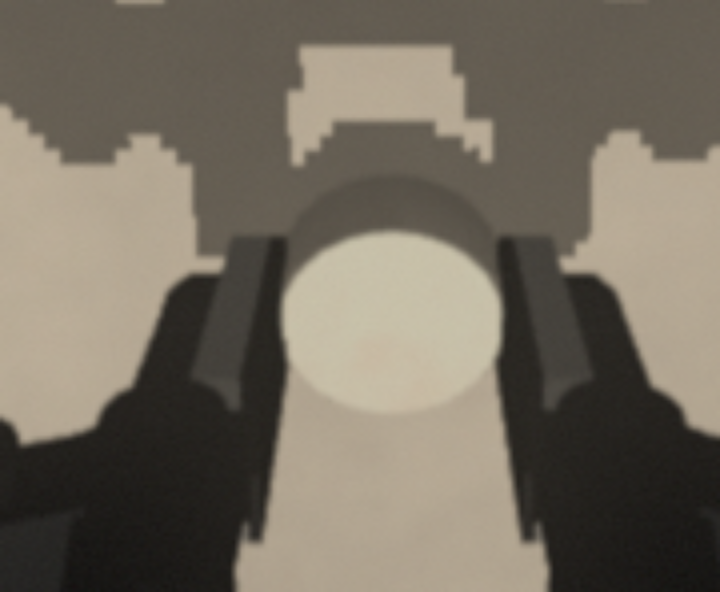

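>>> apply_moves --moves '[{"rotation":[0,0,0],"linear":[0,0,-20],"grip":20},{"rotation":[0,0,0],"linear":[0,0,-30],"grip":20},{"rotation":[0,0,0],"linear":[0,0,-30],"grip":20},{"rotation":[0,0,0],"linear":[-1,35,0],"grip":20},{"rotation":[0,0,0],"linear":[-1,35,0],"grip":20}]'

```text
clock: 7.52
tcp_pos: [0.4958, 0.084, 0.1048]
tool_rot: [1.0, 0.002, 0.003, -0.002]
force: [1.0, -1.0, -0.1]
grip_width: 0.0275
```

```bash
python3 -c "
from h import *
p=cap('wrist','w6.png');s=telemetry.observe();print(s['tcp_pos'],s['grip_width'],s['force'],s['joint_vel'])
"
```

```text
[0.49571298 0.07823472 0.10433383] 0.027501939809441548 [ 0.58312615 -4.61447364 -0.91051652] [-0.03516035  0.02058509  0.01793189 -0.01342754  0.00671774  0.01424127
 -0.09863225]
```

View pics/w6.png

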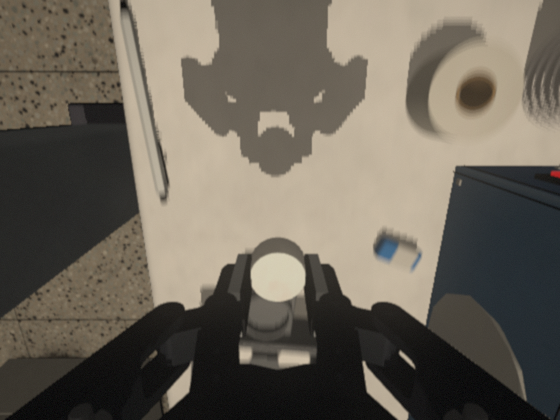

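```bash
python3 -c "
import cv2
im=cv2.imread('pics/w3.png')
cv2.imwrite('pics/w3b.png',cv2.resize(im[285:365,200:320],None,fx=6,fy=6,interpolation=cv2.INTER_CUBIC))
im=cv2.imread('pics/w6.png')
cv2.imwrite('pics/w6b.png',cv2.resize(im[230:380,190:350],None,fx=4,fy=4,interpolation=cv2.INTER_CUBIC))
"
```

```text
(no output)
```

View pics/w3b.png

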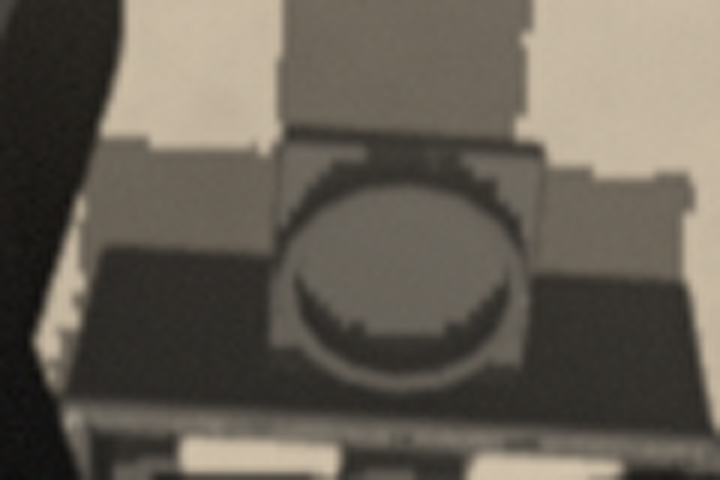

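View pics/w6b.png

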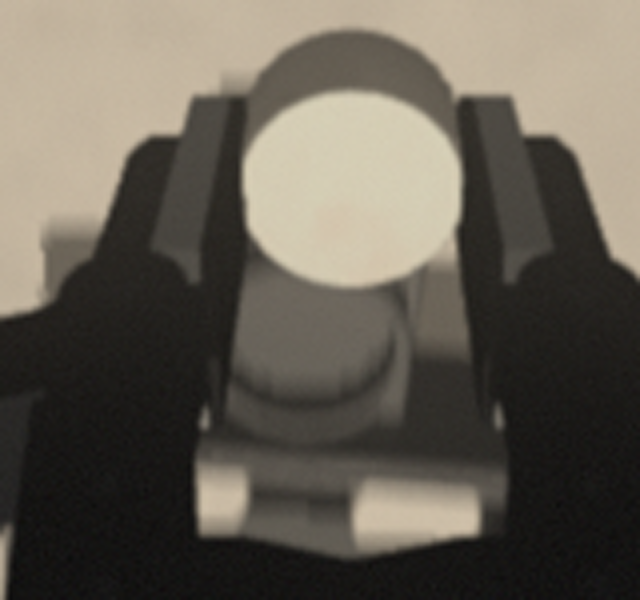

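```bash
python3 -c "
from h import *
from scipy.optimize import least_squares
M=np.array(cap('wrist')['mount']); s=telemetry.observe(); print(s['tcp_pos'])
p=cap('wrist')
# w3 pose : tcp (.50004,.14256,.14959); rotation: rotvec to yaw0 = [.003,-.009,-.024]
r=R.from_quat([1,0,0,0])*R.from_rotvec([.003,-.009,-.024]).inv()
T=np.eye(4);T[:3,:3]=r.as_matrix();T[:3,3]=[.50004,.14256,.14959];C=T@M
q=dict(p);q['P']=C[:3,3];q['Rm']=C[:3,:3]
def ell(c,rad):
    a=np.linspace(0,2*np.pi,180);P=np.array([proj(q,[c[0]+rad*np.cos(t),c[1]+rad*np.sin(t),c[2]]) for t in a])
    return np.array([P[:,0].min(),P[:,0].max(),P[:,1].min(),P[:,1].max()])
g=lambda L,Rr,t,b: np.array([200+L/6,200+Rr/6,285+t/6,285+b/6])-.4
ob=g(293,513,182,372)
f=least_squares(lambda x:ell(x,.0175)-ob,[.488,.014,.036]);print('free z',f.x,f.fun)
f=least_squares(lambda x:ell([x[0],x[1],.036],.0175)-ob,[.488,.014]);print('z.036',f.x,f.fun)
m=ell([.4975,.1526,.017],.0153);print(m)
"
```

```text
[0.49573227 0.08025121 0.10426426]
free z [0.4890065  0.02572395 0.04638611] [-0.41707274  0.4175739   0.50082967 -0.52109039]
z.036 [0.48844581 0.01685534] [ 0.38767852 -0.38989702  1.11518727 -1.22189505]
[255.05349344 289.38581309 174.4481284  207.58347923]
```

```bash
python3 -c "
from h import *
s=telemetry.observe();p=cap('wrist','w7.png');s2=telemetry.observe();print(s['tcp_pos'],s2['tcp_pos'],s['joint_vel'])
im=cv2.imread('pics/w7.png')
k=6
def el(c,r,col):
    P=np.array([proj(p,[c[0]+r*np.cos(t),c[1]+r*np.sin(t),c[2]]) for t in np.linspace(0,2*np.pi,100)])
    return ((P-[190,230])*4+2)
o=cv2.resize(im[230:380,190:350],None,fx=4,fy=4,interpolation=cv2.INTER_CUBIC);a=o.copy()
for c,r,col in [([.4885,.0155,.036],.0175,(0,0,255)),([.4885,.0155,.036],.021,(0,255,0)),([s['tcp_pos'][0],s['tcp_pos'][1],s['tcp_pos'][2]-.0053],.0153,(255,0,0))]:
    cv2.polylines(o,[el(c,r,col).astype(int)],True,col,1)
cv2.imwrite('pics/w7b.png',o);cv2.imwrite('pics/w7c.png',a)
"
```

```text
[0.49583972 0.08273841 0.10437011] [0.49585534 0.08448154 0.1044463 ] [-0.03746602  0.0071085  -0.03558476 -0.01329342 -0.00737121 -0.00693096
 -0.01643744]
```

View pics/w7b.png

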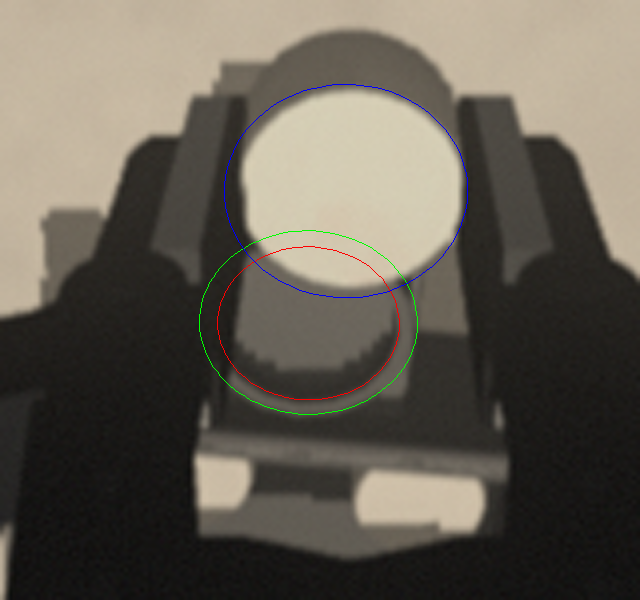

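View pics/w7c.png

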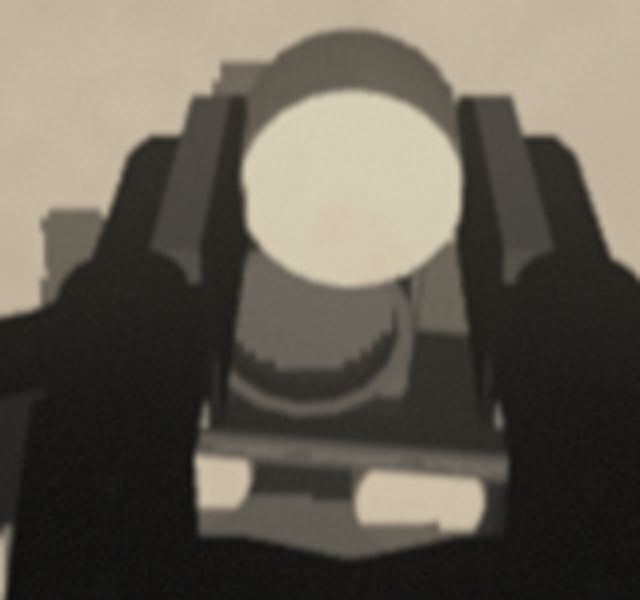

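```bash
python3 -c "
from h import *
print(telemetry.observe()['joint_vel'])
plan([.4875,.0153,.078],0,4)
"
```

```text
[-0.02757578  0.00605339 -0.02057887 -0.00782118 -0.00385341 -0.003446
 -0.00241385]
at [0.4959 0.0845 0.1044] rotvec tool [-0.004 -0.005  0.001] rows 4
[-0.001, -0.001, 0.0] [-2.1, 17.3, 6.5]
[-0.001, -0.001, 0.0] [-2.1, 17.3, 6.6]
[-0.001, -0.001, 0.0] [-2.1, 17.3, 6.6]
[-0.001, -0.001, 0.0] [-2.1, 17.3, 6.6]
```

>>> apply_moves --moves '[{"rotation":[-0.001,-0.001,0],"linear":[-2,17,6.5],"grip":20},{"rotation":[-0.001,-0.001,0],"linear":[-2,17,6.5],"grip":20},{"rotation":[-0.001,-0.001,0],"linear":[-2,17,6.5],"grip":20},{"rotation":[0,0,0],"linear":[-2,14,6.5],"grip":20},{"rotation":[0,0,0],"linear":[0,0,0],"grip":20},{"rotation":[0,0,0],"linear":[0,0,0],"grip":20}]'

```text
clock: 8.48
tcp_pos: [0.4869, 0.0168, 0.0756]
tool_rot: [1.0, 0.002, 0.0, -0.001]
force: [-0.0, -0.2, -0.4]
grip_width: 0.0276
```

```bash
python3 -c "
from h import *
plan([.4875,.0153,.065],0,1)
s=telemetry.observe();p=cap('wrist','w8.png');print(s['tcp_pos'],s['joint_vel'])
im=cv2.imread('pics/w8.png')
o=cv2.resize(im[230:380,190:350],None,fx=4,fy=4,interpolation=cv2.INTER_CUBIC)
cv2.imwrite('pics/w8b.png',o)
q=cap('scene','s8.png');cv2.imwrite('pics/s8b.png',cv2.resize(cv2.imread('pics/s8.png')[190:310,220:360],None,fx=5,fy=5,interpolation=cv2.INTER_CUBIC))
"
```

```text
at [0.4869 0.0168 0.0756] rotvec tool [-0.001 -0.     0.003] rows 1
[-0.001, -0.0, 0.003] [0.6, 1.5, 10.6]
[0.48690141 0.01679187 0.07561035] [ 0.00621742  0.00321246  0.00752337  0.00535838  0.00320206 -0.00046671
  0.00401964]
```

View pics/w8b.png

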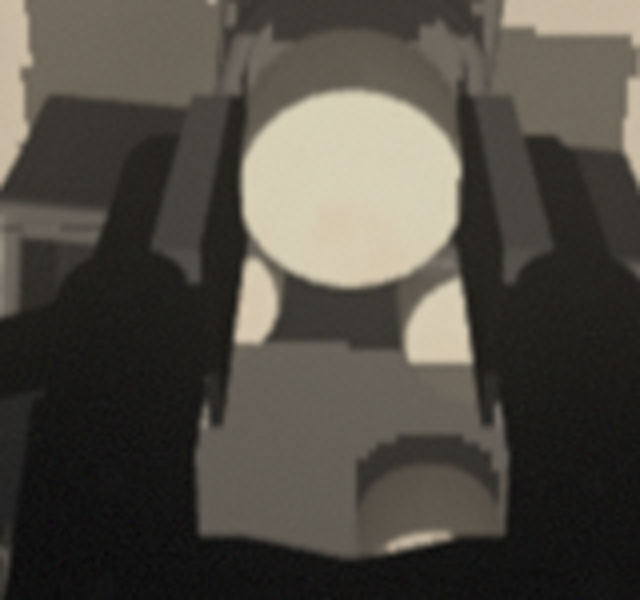

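View pics/s8b.png

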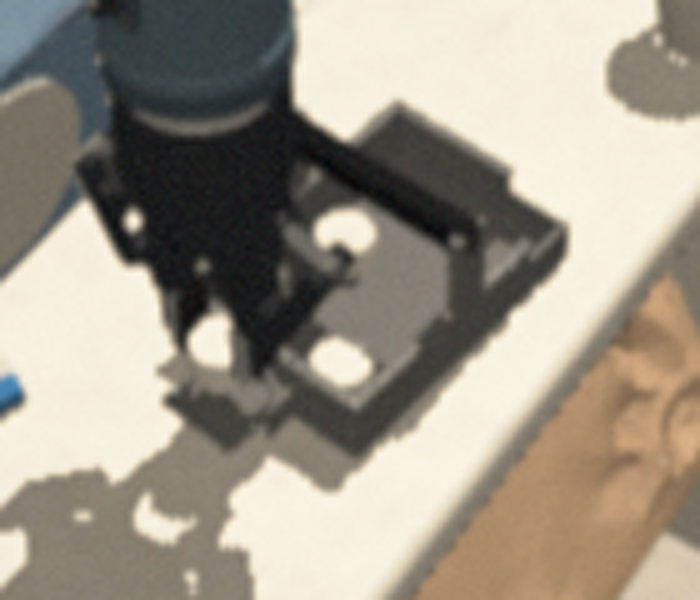

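>>> apply_moves --moves '[{"rotation":[0,0,0],"linear":[0.6,1.5,8],"grip":20},{"rotation":[0,0,0],"linear":[0,0,3],"grip":20},{"rotation":[0,0,0],"linear":[0,0,0],"grip":20}]'

```text
clock: 8.95
tcp_pos: [0.488, 0.0166, 0.0642]
tool_rot: [1.0, 0.003, 0.001, -0.001]
force: [-0.7, -0.2, -0.2]
grip_width: 0.0277
```

```bash
python3 -c "
from h import *
plan([.4875,.0153,.0535],0,1); print(telemetry.observe()['force'])
s=telemetry.observe();p=cap('wrist','w9.png');
im=cv2.imread('pics/w9.png')
o=cv2.resize(im[190:340,190:350],None,fx=4,fy=4,interpolation=cv2.INTER_CUBIC)
cv2.imwrite('pics/w9b.png',o)
"
```

```text
at [0.488  0.0166 0.0642] rotvec tool [-0.002 -0.001  0.005] rows 1
[-0.002, -0.001, 0.005] [-0.5, 1.3, 10.7]
[-0.74643644 -0.15167275 -0.18767325]
```

View pics/w9b.png

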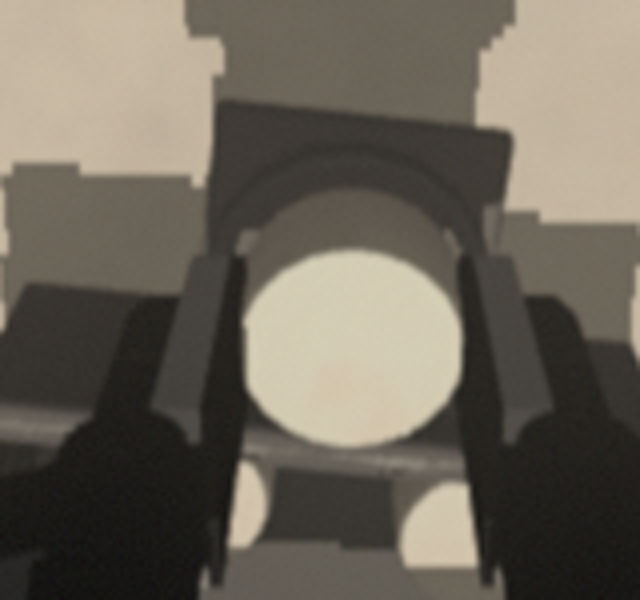

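```bash
python3 -c "
from h import *
s=telemetry.observe();p=cap('wrist','w10.png');
im=cv2.imread('pics/w10.png')
o=cv2.resize(im[190:340,190:350],None,fx=4,fy=4,interpolation=cv2.INTER_CUBIC)
def el(c,r):
    P=np.array([proj(p,[c[0]+r*np.cos(t),c[1]+r*np.sin(t),c[2]]) for t in np.linspace(0,2*np.pi,100)])
    return ((P-[190,190])*4+2).astype(int)
t=s['tcp_pos'];print(t)
for c,r,col in [([.488,.0153,.036],.0175,(0,0,255)),([.488,.0153,.036],.021,(0,255,0)),([t[0]+.0005,t[1],t[2]-.0053],.0138,(255,0,0)),([t[0]+.0005,t[1],t[2]-.0223],.0153,(255,255,0))]:
    cv2.polylines(o,[el(c,r)],True,col,1)
cv2.imwrite('pics/w10b.png',o)
"
```

```text
[0.48800395 0.01655782 0.06428629]
```

View pics/w10b.png

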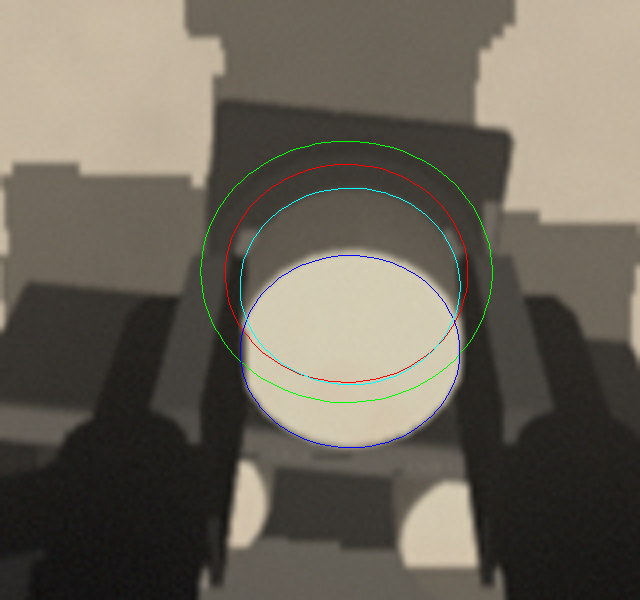

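>>> apply_moves --moves '[{"rotation":[0,0,0.003],"linear":[-0.5,1.8,3],"grip":20},{"rotation":[0,0,0],"linear":[0,0,3.5],"grip":20},{"rotation":[0,0,0],"linear":[0,0,3],"grip":20}]'

```text
clock: 9.43
tcp_pos: [0.4878, 0.0145, 0.0546]
tool_rot: [1.0, 0.001, 0.001, -0.001]
force: [0.3, -0.8, -0.0]
grip_width: 0.0274
```

>>> apply_moves --moves '[{"rotation":[0,0,0],"linear":[0,-0.4,1.8],"grip":20},{"rotation":[0,0,0],"linear":[0,0,0],"grip":20}]'

```text
clock: 9.68
tcp_pos: [0.4876, 0.015, 0.0524]
tool_rot: [1.0, 0.001, 0.001, -0.001]
force: [-0.1, 0.8, -0.1]
grip_width: 0.0276
```

```bash
python3 -c "
from h import *
s=telemetry.observe();print(s['tcp_pos'],s['force'],s['grip_width'])
p=cap('wrist','w11.png')
cv2.imwrite('pics/w11b.png',cv2.resize(cv2.imread('pics/w11.png')[190:340,190:350],None,fx=4,fy=4,interpolation=cv2.INTER_CUBIC))
"
```

```text
[0.48761007 0.01498182 0.05238224] [-0.12571652  0.78319853 -0.10429614] 0.02755638807972875
```

View pics/w11b.png

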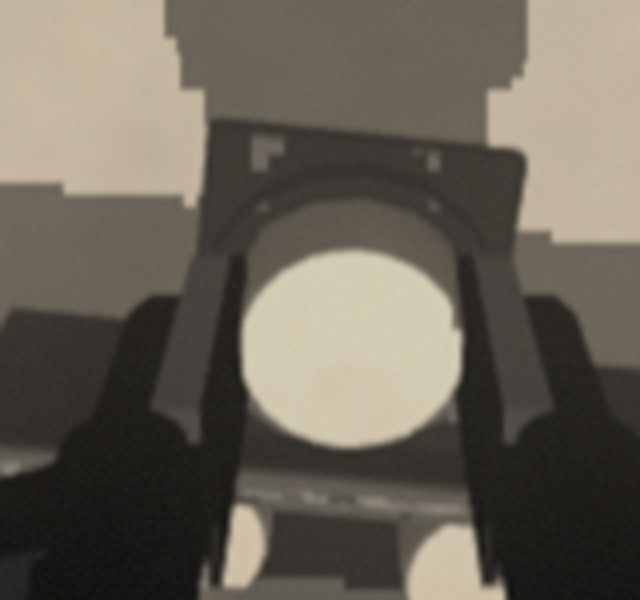

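The cap's bottom sits inside the ring with no contact force. Releasing it.

>>> apply_moves --moves '[{"rotation":[0,0,0],"linear":[0,0,0],"grip":34},{"rotation":[0,0,0],"linear":[0,0,0],"grip":42},{"rotation":[0,0,0],"linear":[0,0,0],"grip":50},{"rotation":[0,0,0],"linear":[0,0,-1],"grip":50}]'

```text
clock: 10.22
tcp_pos: [0.4878, 0.015, 0.0537]
tool_rot: [1.0, 0.001, 0.001, -0.001]
force: [0.3, 0.7, -0.3]
grip_width: 0.0503
```

```bash
python3 -c "
from h import *
s=telemetry.observe();print(s['tcp_pos'],s['force'],s['grip_width'])
p=cap('wrist','w12.png')
cv2.imwrite('pics/w12b.png',cv2.resize(cv2.imread('pics/w12.png')[190:340,190:350],None,fx=4,fy=4,interpolation=cv2.INTER_CUBIC))
"
```

```text
[0.48784355 0.01497045 0.05372865] [ 0.26011029  0.73275326 -0.29068514] 0.050298699667361134
```

View pics/w12b.png

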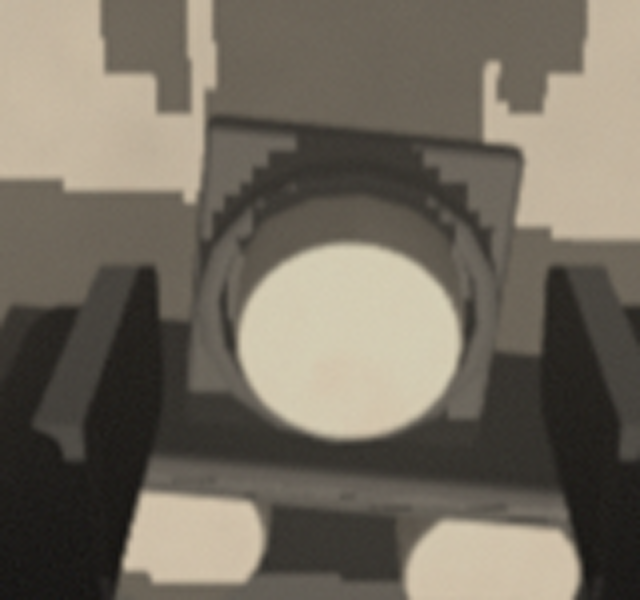

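>>> apply_moves --moves '[{"rotation":[0,0,0],"linear":[0,0,-25],"grip":60},{"rotation":[0,0,0],"linear":[0,0,-45],"grip":60},{"rotation":[0,0,0],"linear":[0,0,-45],"grip":70},{"rotation":[0,0,0],"linear":[0,0,-40],"grip":70},{"rotation":[0,0,0],"linear":[0,0,0],"grip":70}]'

```text
clock: 10.9
tcp_pos: [0.4873, 0.0148, 0.2135]
tool_rot: [1.0, 0.001, 0.001, -0.001]
force: [0.5, 0.0, -0.6]
grip_width: 0.07
```

```bash
python3 -c "
from h import *
s=telemetry.observe();print(s['tcp_pos'],s['joints'])
p=cap('wrist','w13.png')
q=cap('scene','s13.png');cv2.imwrite('pics/s13b.png',cv2.resize(cv2.imread('pics/s13.png')[190:310,220:360],None,fx=5,fy=5,interpolation=cv2.INTER_CUBIC))
"
```

```text
[0.48726836 0.01480393 0.21348732] [ 0.35547     0.35986264 -0.5759065   1.9642249   0.24864453  0.88505349
 -0.34729133]
```

View pics/w13.png

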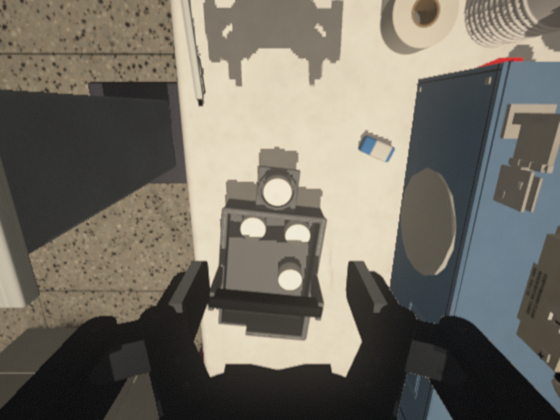

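View pics/s13.png

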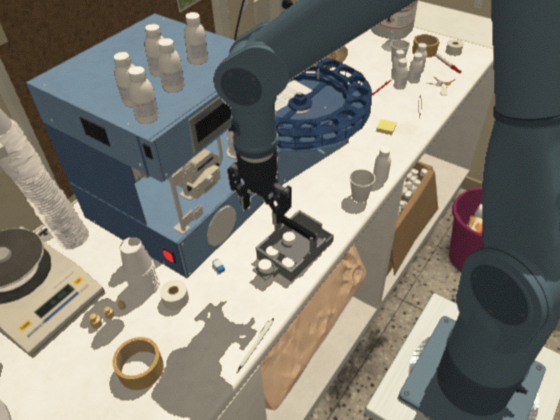

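```bash
python3 -c "
from h import *
s=telemetry.observe();p=cap('wrist','w14.png');print(s['tcp_pos'])
print('stand foot',atz(p,418,85,0),atz(p,393,265,0),'top',atz(p,505,65,.13),atz(p,455,265,.13))
t=cap('top','t14.png'); print('top view stand front',atz(t,190,170,.0),atz(t,310,166,0),'upper box edge',atz(t,164,147,.25),'ring',atz(t,392,209,.2),atz(t,340,190,.2))
im=cv2.imread('pics/w14.png')
cv2.imwrite('pics/w14b.png',cv2.resize(im[150:350,200:340],None,fx=4,fy=3,interpolation=cv2.INTER_CUBIC))
"
```

```text
[0.48518222 0.01438589 0.21062308]
stand foot [0.63054211 0.1184824  0.        ] [ 0.63065794 -0.09153944  0.        ] top [0.62776952 0.12162399 0.13      ] [ 0.62306056 -0.01930139  0.13      ]
top view stand front [0.63319886 0.13294201 0.        ] [ 0.63782117 -0.21391414  0.        ] upper box edge [0.64509936 0.15160144 0.25      ] ring [ 0.48950939 -0.39938729  0.2       ] [ 0.53926742 -0.27304479  0.2       ]
```

View pics/w14b.png

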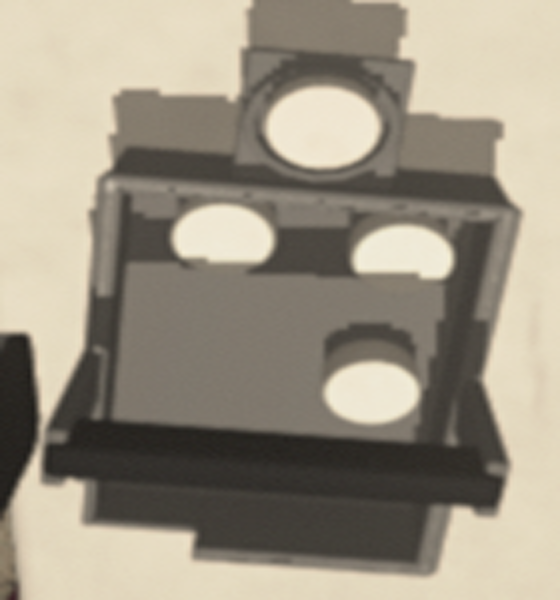

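```bash
python3 -c "
from h import *
s=telemetry.observe();p=cap('wrist');print(s['tcp_pos'])
D=lambda x,y:(200+x/4,150+y/3)
a=atz(p,*D(107,180),.04);b=atz(p,*D(517,211),.04);print('rim',a,b,np.linalg.norm(a-b),np.arctan2((b-a)[1],(b-a)[0]))
a=atz(p,*D(88,522),.026);b=atz(p,*D(436,573),.04);print(a,b)
a=atz(p,*D(46,480),.092);b=atz(p,*D(505,505),.092);print('bar low edge(-y,top)',a,b,np.linalg.norm(a-b),np.arctan2((b-a)[1],(b-a)[0]))
plan([.47,-.07,.21],-np.pi/2-.085)
"
```

```text
[0.48436097 0.01445116 0.20946921]
rim [ 0.431272   -0.00540413  0.04      ] [ 0.53842419 -0.0162241   0.04      ] 0.10769709603804173 -0.10063647674721889
[ 0.41539595 -0.16025819  0.026     ] [ 0.52290222 -0.172708    0.04      ]
bar low edge(-y,top) [ 0.42101057 -0.08973453  0.092     ] [ 0.53214877 -0.09839245  0.092     ] 0.1114749210908793 -0.07774526829123082
at [0.4844 0.0145 0.2094] rotvec tool [0.004 0.007 1.659] rows 10
[0.0, 0.001, 0.166] [-1.5, 8.4, -0.1]
[0.0, 0.001, 0.166] [-0.0, 8.6, -0.1]
[0.0, 0.001, 0.166] [1.4, 8.5, -0.1]
[0.0, 0.001, 0.166] [2.7, 8.1, -0.1]
[0.0, 0.001, 0.166] [4.1, 7.6, -0.1]
[0.0, 0.001, 0.166] [5.2, 6.8, -0.1]
[0.0, 0.001, 0.166] [6.3, 5.8, -0.1]
[0.0, 0.001, 0.166] [7.2, 4.7, -0.1]
[0.0, 0.001, 0.166] [7.8, 3.5, -0.1]
[0.0, 0.001, 0.166] [8.3, 2.1, -0.1]
```

>>> apply_moves --moves '[{"rotation":[0,0,0.166],"linear":[-1.5,8.4,0],"grip":70},{"rotation":[0,0,0.166],"linear":[0,8.6,0],"grip":70},{"rotation":[0,0,0.166],"linear":[1.4,8.5,0],"grip":70},{"rotation":[0,0,0.166],"linear":[2.7,8.1,0],"grip":70},{"rotation":[0,0,0.166],"linear":[4,7.6,0],"grip":70},{"rotation":[0,0,0.166],"linear":[5.2,6.8,0],"grip":70},{"rotation":[0,0,0.166],"linear":[6.3,5.8,0],"grip":70},{"rotation":[0,0,0.166],"linear":[7.2,4.7,0],"grip":70}]'

```text
clock: 12.15
tcp_pos: [0.4652, -0.0536, 0.1996]
tool_rot: [0.776, -0.631, -0.011, 0.006]
force: [0.5, 0.1, -0.3]
grip_width: 0.0703
```

```bash
python3 -c "
from h import *
s=telemetry.observe();print(s['joints'])
plan([.475,-.08,.20],-np.pi/2-.09)
"
```

```text
[ 0.25099678  0.32180219 -0.27277096  2.0142499   0.10795521  0.84553177
 -1.44711948]
at [ 0.4652 -0.0536  0.1996] rotvec tool [0.026 0.006 0.296] rows 2
[0.013, 0.003, 0.148] [13.9, -2.1, -0.4]
[0.013, 0.003, 0.148] [13.5, -4.1, -0.3]
```

>>> apply_moves --moves '[{"rotation":[0.013,0.003,0.148],"linear":[14,-2,0],"grip":70},{"rotation":[0.013,0.003,0.148],"linear":[14,-4,0],"grip":70},{"rotation":[0,0,0],"linear":[0,0,0],"grip":70},{"rotation":[0,0,0],"linear":[0,0,0],"grip":70}]'

```text
clock: 12.65
tcp_pos: [0.4721, -0.0807, 0.1952]
tool_rot: [-0.672, 0.74, 0.003, -0.003]
force: [0.2, 1.4, 0.0]
grip_width: 0.07
```

```bash
python3 -c "
from h import *
s=telemetry.observe();p=cap('wrist','w15.png');print(s['tcp_pos'],s['joints'],s['joint_vel'])
im=cv2.imread('pics/w15.png')
print([proj(p,X) for X in ([.422,-.083,.092],[.534,-.093,.092],[.4775,-.088,.092])])
print('heading',R.from_quat(s['tool_rot']).as_matrix())
"
```

```text
[ 0.47211195 -0.08066313  0.19516379] [ 0.24200027  0.32992988 -0.19910835  2.01025515  0.08800993  0.81730897
 -1.6740014 ] [ 5.51355950e-03  9.64780665e-03 -1.56979931e-03  2.13631518e-03
  6.82817896e-03  1.07078813e-05 -2.51049215e-03]
[array([285.73624539, 266.98391214]), array([286.21552608, 133.39597158]), array([286.01106618, 205.80714619])]
heading [[-9.56241163e-02 -9.95386388e-01 -7.87189000e-03]
 [-9.95417450e-01  9.56239679e-02  3.96087432e-04]
 [ 3.58481319e-04  7.87369219e-03 -9.99968938e-01]]
```

View pics/w15.png

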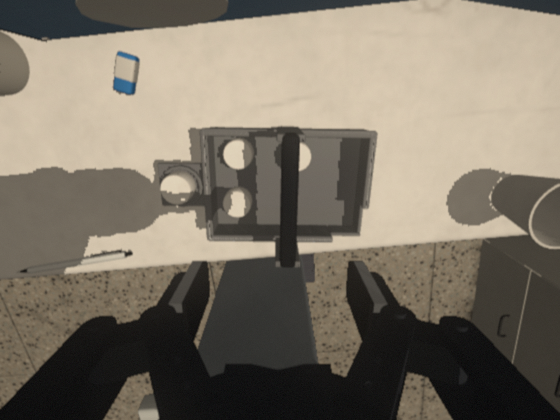

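```bash
python3 -c "
import cv2
im=cv2.imread('pics/w15.png')
cv2.imwrite('pics/w15b.png',cv2.resize(im[120:280,230:350],None,fx=4,fy=4,interpolation=cv2.INTER_CUBIC)[:600])
"
```

```text
(no output)
```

View pics/w15b.png

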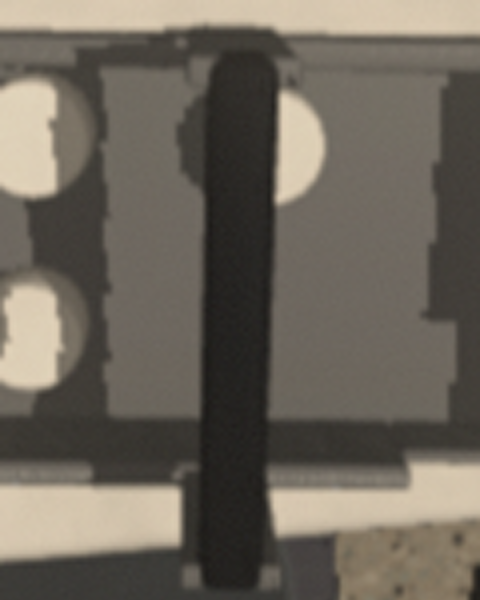

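```bash
python3 -c "
from h import *
s=telemetry.observe();p=cap('wrist','w16.png');print(s['tcp_pos'])
a=atz(p,291,133.3,.092);b=atz(p,287.8,267,.092);m=(a+b)/2;d=a-b;yaw=np.arctan2(d[1],d[0]);print(a,b,m,np.linalg.norm(d),yaw)
plan([m[0],m[1],.125],-np.pi/2+yaw)
# cap & pocket view
print(atz(p,178.5,186,.047))
"
```

```text
[ 0.47210627 -0.08069953  0.19518129]
[ 0.53372264 -0.09660484  0.092     ] [ 0.4218013  -0.08479852  0.092     ] [ 0.47776197 -0.09070168  0.092     ] 0.11254232135894074 -0.1050990092992499
at [ 0.4723 -0.0807  0.1954] rotvec tool [ 0.007 -0.     0.009] rows 2
[0.004, -0.0, 0.004] [4.7, -3.5, 35.2]
[0.004, -0.0, 0.004] [4.7, -3.4, 35.2]
[0.49147024 0.01093894 0.047     ]
```

>>> apply_moves --moves '[{"rotation":[0.004,0,0.004],"linear":[4.7,-3.5,35],"grip":50},{"rotation":[0.004,0,0.004],"linear":[4.7,-3.5,35],"grip":50},{"rotation":[0,0,0],"linear":[0,0,0],"grip":50},{"rotation":[0,0,0],"linear":[0,0,0],"grip":50}]'

```text
clock: 13.25
tcp_pos: [0.4796, -0.089, 0.1254]
tool_rot: [-0.672, 0.741, -0.001, 0.001]
force: [1.0, 0.9, 0.2]
grip_width: 0.0501
```

```bash
python3 -c "
from h import *
s=telemetry.observe();p=cap('wrist','w17.png');print(s['tcp_pos'],s['joint_vel'])
print([proj(p,X) for X in ([.422,-.0848,.092],[.5337,-.0966,.092],[.4778,-.0907,.092])])
plan([.4778,-.0905,.078],-np.pi/2-.10,4)
"
```

```text
[ 0.47957653 -0.08901436  0.12540507] [ 0.00135133  0.00726608 -0.00349397  0.00526244  0.00074548  0.00274131
  0.00567804]
[array([279.69578846, 333.35366977]), array([281.9968651 , 161.61750257]), array([280.74098904, 256.00724335])]
at [ 0.4795 -0.089   0.1255] rotvec tool [-0.003  0.001  0.002] rows 4
[-0.001, 0.0, 0.001] [0.4, 0.4, 11.9]
[-0.001, 0.0, 0.001] [0.4, 0.4, 11.9]
[-0.001, 0.0, 0.001] [0.4, 0.4, 11.9]
[-0.001, 0.0, 0.001] [0.4, 0.4, 11.9]
```

View pics/w17.png

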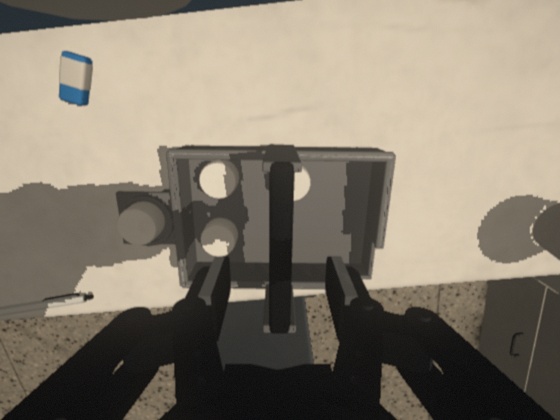

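The bar runs from (282,160) to (280,332), which matches the prediction and confirms its top at 92 mm. Descending to grip.

>>> apply_moves --moves '[{"rotation":[-0.001,0,0],"linear":[0.5,0.4,12],"grip":50},{"rotation":[-0.001,0,0],"linear":[0.5,0.4,12],"grip":50},{"rotation":[-0.001,0,0],"linear":[0.5,0.4,12],"grip":50},{"rotation":[0,0,0],"linear":[0.3,0.4,10],"grip":50},{"rotation":[0,0,0],"linear":[0,0,0],"grip":40}]'

```text
clock: 13.92
tcp_pos: [0.4787, -0.0905, 0.0779]
tool_rot: [-0.672, 0.74, -0.001, 0.001]
force: [0.2, 0.0, 0.1]
grip_width: 0.04
```

>>> apply_moves --moves '[{"rotation":[0,0,0],"linear":[0,0,0],"grip":25},{"rotation":[0,0,0],"linear":[0,0,0],"grip":18},{"rotation":[0,0,0],"linear":[0,0,0],"grip":5},{"rotation":[0,0,0],"linear":[0,0,0],"grip":5},{"rotation":[0,0,0],"linear":[0,0,0],"grip":5},{"rotation":[0,0,0],"linear":[0,0,0],"grip":5}]'

```text
clock: 14.68
tcp_pos: [0.479, -0.0906, 0.0783]
tool_rot: [-0.672, 0.741, -0.001, 0.001]
force: [0.4, 0.6, -0.6]
grip_width: 0.0131
```

```bash
python3 -c "
from h import *
s=telemetry.observe();p=cap('wrist','w18.png');print(s)
"
```

```text
{'clock': 14.675, 'joints': array([ 0.22287728,  0.53781542, -0.15805522,  2.06456745,  0.15454189,
        0.54631477, -1.71297316]), 'joint_vel': array([ 0.00096781,  0.00223675,  0.00019615, -0.00096266,  0.00027632,
       -0.00177976,  0.00200031]), 'tau': array([ 2.23675993e-02, -4.85048604e+01, -1.02530569e+00, -1.55434567e+01,
        1.48677360e-02,  5.18497860e-02,  1.65503891e-02]), 'tcp_pos': array([ 0.47901538, -0.09061017,  0.07829234]), 'tool_rot': array([-0.67199965,  0.74054909, -0.00113081,  0.00149611]), 'force': array([ 0.35383492,  0.57307482, -0.55576806]), 'wrist_torque': array([-0.03743034, -0.04842642, -0.01659277]), 'grip_width': 0.013114482620702014}
```

View pics/w18.png

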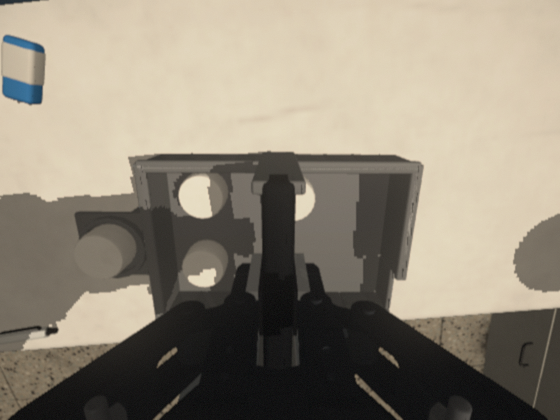

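>>> apply_moves --moves '[{"rotation":[0,0,0],"linear":[0,0,-4],"grip":5},{"rotation":[0,0,0],"linear":[0,0,-8],"grip":5},{"rotation":[0,0,0],"linear":[0,0,-12],"grip":5},{"rotation":[0,0,0],"linear":[0,0,-15],"grip":5},{"rotation":[0,0,0],"linear":[0,0,-15],"grip":5},{"rotation":[0,0,0],"linear":[0,0,-15],"grip":5},{"rotation":[0,0,0],"linear":[0,0,-12],"grip":5},{"rotation":[0,0,0],"linear":[0,0,-6],"grip":5}]'

```text
clock: 15.72
tcp_pos: [0.4783, -0.0907, 0.172]
tool_rot: [-0.672, 0.74, -0.001, 0.001]
force: [0.2, -0.7, -3.1]
grip_width: 0.0131
```

```bash
python3 -c "
from h import *
s=telemetry.observe();p=cap('wrist','w19.png');print(s['tcp_pos'],s['force'],s['grip_width'],s['joints'])
q=cap('scene','s19.png');cv2.imwrite('pics/s19b.png',cv2.resize(cv2.imread('pics/s19.png')[170:310,200:360],None,fx=4,fy=4,interpolation=cv2.INTER_CUBIC))
"
```

```text
[ 0.47828554 -0.0907244   0.17198877] [ 0.15107792 -0.68017794 -3.08437504] 0.013087233816703393 [ 0.25555201  0.37227938 -0.19361219  2.01863981  0.10179231  0.75569591
 -1.6666481 ]
```

View pics/w19.png

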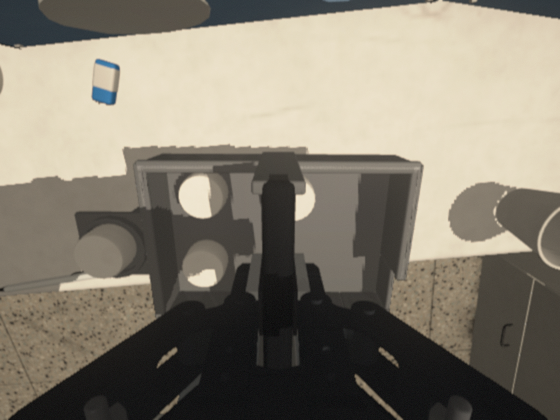

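View pics/s19b.png

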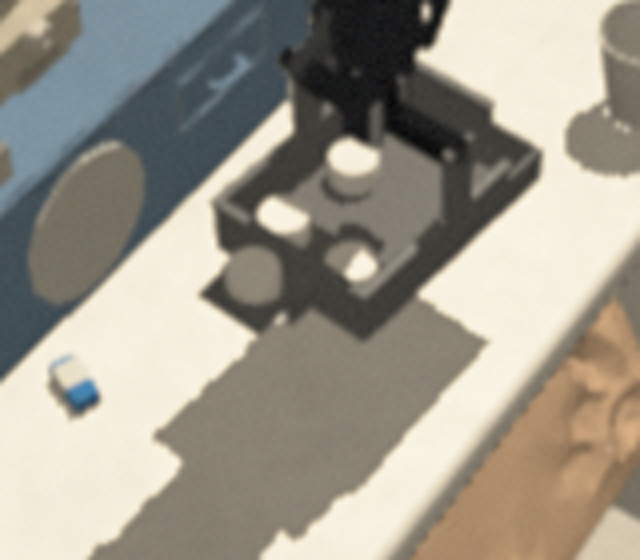

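>>> apply_moves --moves '[{"rotation":[0.015,-0.015,0],"linear":[0,0,-2],"grip":5},{"rotation":[0.025,-0.025,0],"linear":[0,0,-2],"grip":5},{"rotation":[0.025,-0.025,0],"linear":[0,0,-2],"grip":5},{"rotation":[0.025,-0.025,0],"linear":[0,0,0],"grip":5},{"rotation":[0.025,-0.025,0],"linear":[0,0,0],"grip":5},{"rotation":[0.02,-0.02,0],"linear":[0,0,0],"grip":5},{"rotation":[0.01,-0.01,0],"linear":[0,0,0],"grip":5}]'

```text
clock: 16.7
tcp_pos: [0.4746, -0.0911, 0.1745]
tool_rot: [-0.668, 0.736, -0.004, 0.106]
force: [0.7, -0.4, -4.1]
grip_width: 0.0132
```

```bash
cat > chk.py <<'E'
from h import *
import sys
n=sys.argv[1]
s=telemetry.observe();Rm=R.from_quat(s['tool_rot']).as_matrix();print(s['clock'],s['tcp_pos'],s['force'],s['grip_width'],s['joints'])
xt,yt,zt=-Rm[:,1],-Rm[:,0],-Rm[:,2]
print('rise deg x,y',np.degrees(np.arcsin([xt[2],yt[2]])),'tilt',np.degrees(np.arccos(zt[2])))
g=np.array(s['tcp_pos'])-Rm[:,2]*.005
print('foot',g+xt*-.055+yt*-.08-zt*.083)
p=cap('wrist','w%s.png'%n)
q=cap('scene','s%s.png'%n);cv2.imwrite('pics/s%sb.png'%n,cv2.resize(cv2.imread('pics/s%s.png'%n)[160:310,200:360],None,fx=4,fy=4,interpolation=cv2.INTER_CUBIC))
print(telemetry.observe()['joint_vel'])
E
python3 chk.py 20
```

```text
16.7 [ 0.47463184 -0.09111059  0.17452385] [ 0.67591808 -0.38325297 -4.1099497 ] 0.013154823242033067 [ 0.46844685  0.32605092 -0.3047177   2.1155989  -0.12434781  0.58208037
 -1.38332438]
rise deg x,y [8.48492237 8.705353  ] tilt 12.202823882340239
foot [ 0.42637099 -0.15336129  0.07806276]
[-0.01915421 -0.00091066  0.00084113 -0.01718623  0.01648442  0.00846432
 -0.02490832]
```

View pics/w20.png

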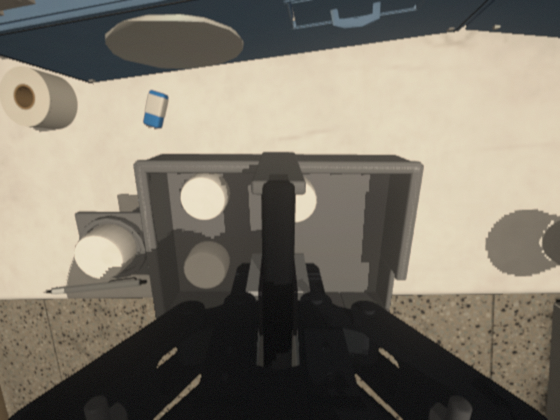

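View pics/s20b.png

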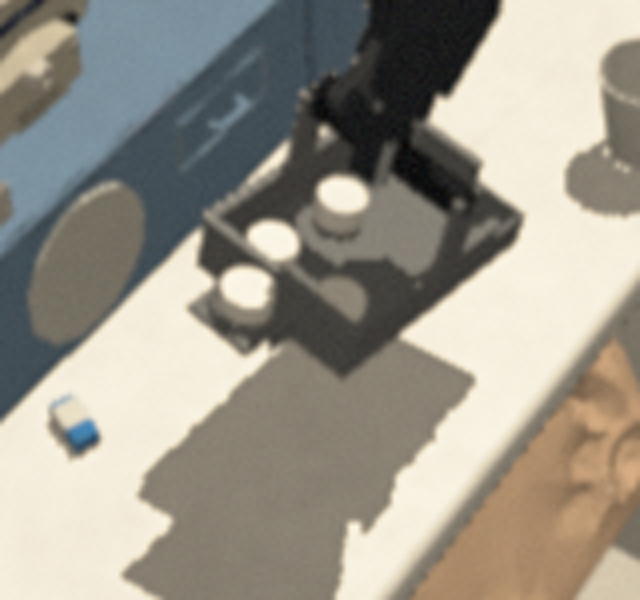

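>>> apply_moves --moves '[{"rotation":[0.015,-0.015,0],"linear":[0,0,0],"grip":5},{"rotation":[0.025,-0.025,0],"linear":[0,0,0],"grip":5},{"rotation":[0.025,-0.025,0],"linear":[0,0,0],"grip":5},{"rotation":[0.02,-0.02,0],"linear":[0,0,0],"grip":5},{"rotation":[0.01,-0.01,0],"linear":[0,0,0],"grip":5},{"rotation":[0,0,0],"linear":[0,0,0],"grip":5}]'

```text
clock: 17.55
tcp_pos: [0.4752, -0.0907, 0.1746]
tool_rot: [-0.662, 0.729, -0.008, 0.176]
force: [-0.3, -1.2, -4.0]
grip_width: 0.013
```

```bash
python3 chk.py 21
```

```text
17.55 [ 0.47519537 -0.09066195  0.17458002] [-0.30945698 -1.18345653 -4.02546251] 0.012988983826434144 [ 0.66223834  0.33162368 -0.43408335  2.16864762 -0.32509618  0.48515387
 -1.1286723 ]
rise deg x,y [14.0961333  14.22256893] tilt 20.239637806650556
foot [ 0.43808796 -0.14401306  0.06834585]
[-0.00669571 -0.00119061  0.00183877 -0.003042    0.00031217 -0.00010932
 -0.00279031]
```

View pics/w21.png

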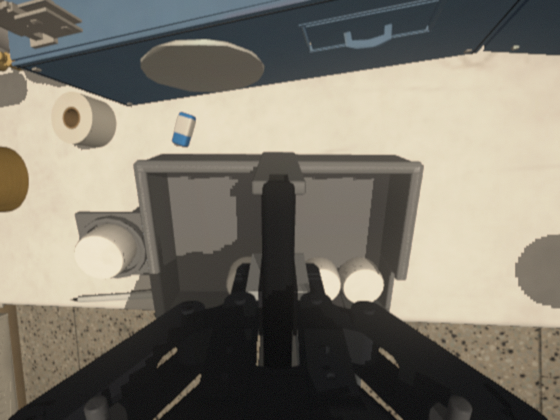

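View pics/s21b.png

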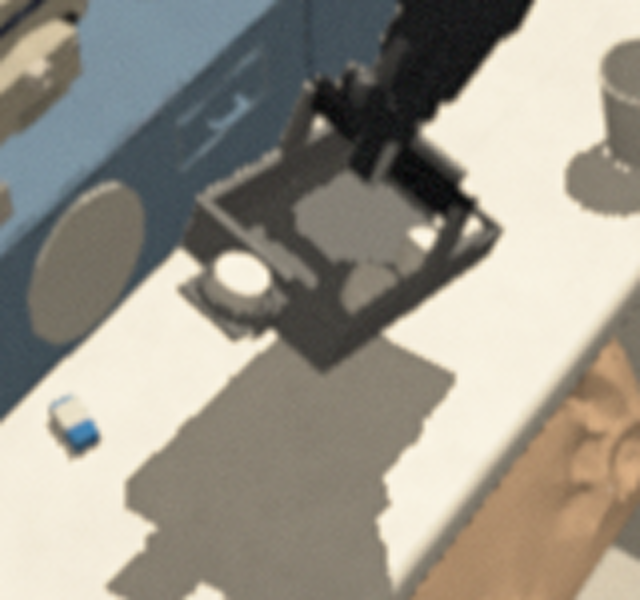

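The three caps have slid to the low −x wall, at pixels (243,275), (322,275) and (362,280). I'll tip on to about 30°.

>>> apply_moves --moves '[{"rotation":[0.015,-0.015,0],"linear":[0,0,0],"grip":5},{"rotation":[0.025,-0.025,0],"linear":[0,0,0],"grip":5},{"rotation":[0.025,-0.025,0],"linear":[0,0,0],"grip":5},{"rotation":[0.025,-0.025,0],"linear":[0,0,0],"grip":5},{"rotation":[0.02,-0.02,0],"linear":[0,0,0],"grip":5},{"rotation":[0.01,-0.01,0],"linear":[0,0,0],"grip":5},{"rotation":[0,0,0],"linear":[0,0,0],"grip":5},{"rotation":[0,0,0],"linear":[0,0,0],"grip":5}]'

```text
clock: 18.65
tcp_pos: [0.478, -0.0891, 0.176]
tool_rot: [-0.652, 0.712, -0.013, 0.26]
force: [-0.1, -1.1, -3.5]
grip_width: 0.0128
```

```bash
python3 chk.py 22
```

```text
18.65 [ 0.47804485 -0.08909466  0.17597272] [-0.14623026 -1.13274645 -3.50392785] 0.012835803590117595 [ 0.9613259   0.39319009 -0.66763468  2.21866548 -0.58255788  0.39594515
 -0.77790275]
rise deg x,y [20.99944127 20.70389921] tilt 30.225130822928296
foot [ 0.45645226 -0.13066545  0.06058369]
[ 0.00098373  0.00122961 -0.00032405  0.00128208 -0.00366675  0.00104959
 -0.00062834]
```

View pics/w22.png

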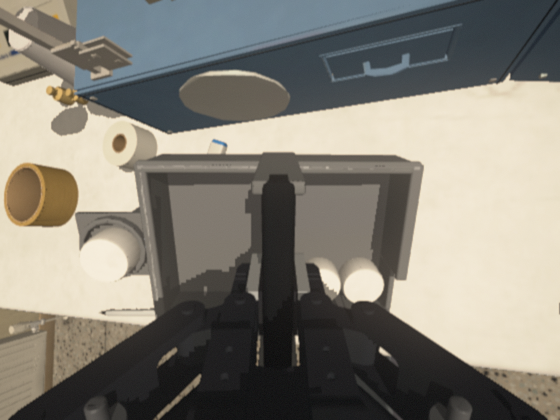

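View pics/s22b.png

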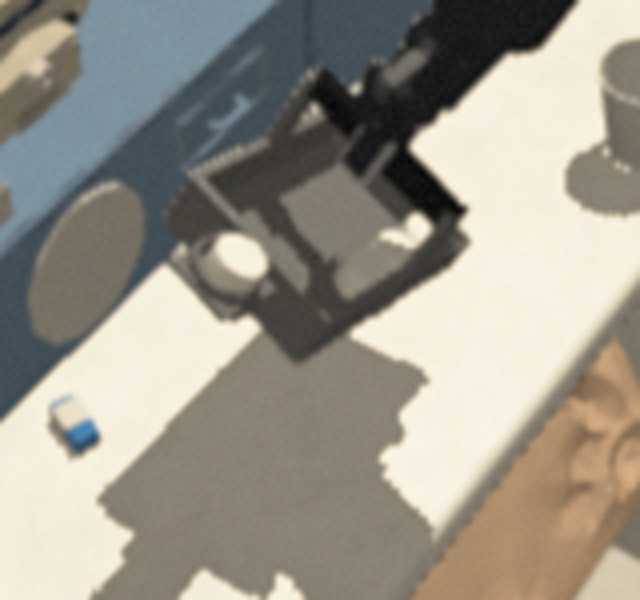

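```bash
cat > ov.py <<'E'
from h import *
import sys
n=sys.argv[1]
def tp(s):
    Rm=R.from_quat(s['tool_rot']).as_matrix()
    A=np.stack([-Rm[:,1],-Rm[:,0],-Rm[:,2]],1); g=np.array(s['tcp_pos'])-Rm[:,2]*.005
    return lambda X: g+A@(np.array(X)-[0,0,.083])
s=telemetry.observe();f=tp(s)
for cam,c,k in [('wrist',(140,150,300,170),2.6),('scene',(230,170,100,90),6)]:
    p=cap(cam,'tmp%s.png'%n); im=cv2.cvtColor(p['image'],cv2.COLOR_RGB2BGR)[c[1]:c[1]+c[3],c[0]:c[0]+c[2]]
    o=cv2.resize(im,None,fx=k,fy=k,interpolation=cv2.INTER_CUBIC);o=cv2.convertScaleAbs(o,alpha=1.4,beta=20)
    cv2.imwrite('pics/raw%s%s.png'%(cam,n),o)
    for ctr,r,col in [((-35.7,-60.7,21),14,(0,0,255)),((-35.7,-30.1,21),14,(0,255,0)),((-35.7,.5,21),14,(255,0,0)),((0,104,47),14,(0,255,255))]:
        P=np.array([proj(p,f(np.array([ctr[0]+r*np.cos(t),ctr[1]+r*np.sin(t),ctr[2]])/1000)) for t in np.linspace(0,6.3,60)])
        cv2.polylines(o,[((P-[c[0],c[1]])*k).astype(int)],True,col,1)
    cv2.imwrite('pics/ov%s%s.png'%(cam,n),o)
E
python3 ov.py 1
```

```text
(no output)
```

View pics/ovwrist1.png

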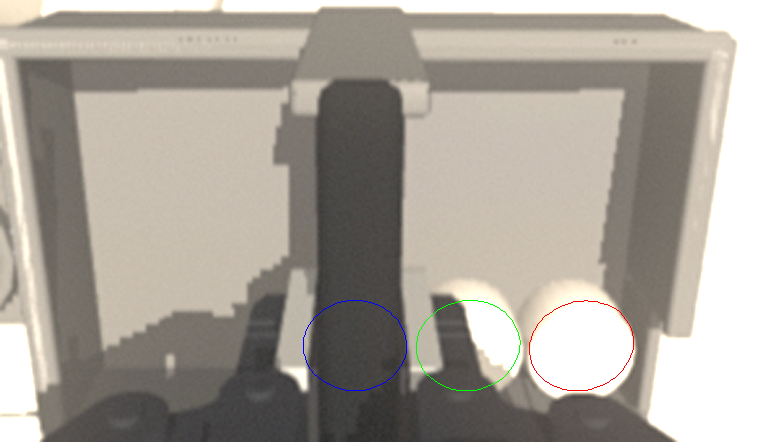

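View pics/ovscene1.png

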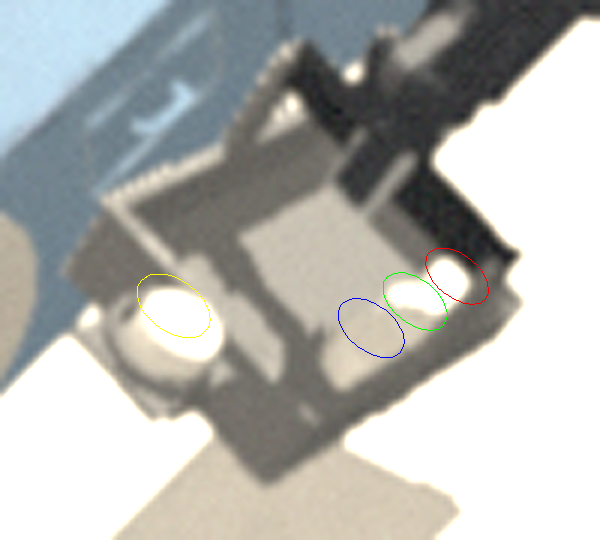

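View pics/rawscene1.png

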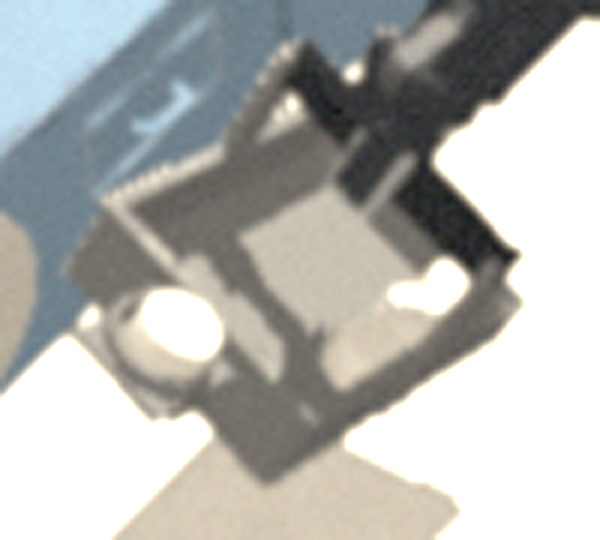

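```bash
python3 - <<'E'
import ov_dummy if False else None
E
sed -i "s/((0,104,47),14,(0,255,255))/((0,104,47),14,(0,255,255)),((-35.7,.5,4),15.3,(255,0,255)),((-35.7,8,4),15.3,(0,140,255)),((-1,103,30),15.3,(0,255,255))/" ov.py; python3 ov.py 2
python3 - <<'E'
import sys; sys.argv=['x','2']
from h import *
s=telemetry.observe(); print(s['clock'],s['tcp_pos'],s['force'],s['joint_vel'])
E
```

```text
18.95 [ 0.47789515 -0.08907423  0.17589889] [ 0.35152894  0.77809448 -3.95305056] [ 0.00098214  0.00205583 -0.00135596  0.00235587 -0.0001772  -0.00134358
  0.00437323]  File "<stdin>", line 1
    import ov_dummy if False else None
                    ^^
SyntaxError: invalid syntax
```

View pics/ovscene2.png

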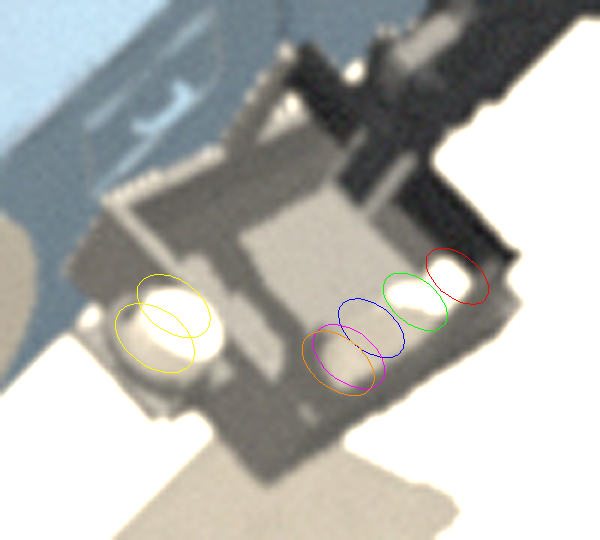

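```bash
python3 -c "
from h import *
print(job.finish_job()); s=telemetry.observe(); print(s['clock'],s['tcp_pos'],s['force'],s['grip_width'])"
```

```text
the job is handed in; nothing more can be done
None
the job is handed in; nothing more can be done
```

The sample cap is in the pocket, rim down and let go. The tote is held up by its handle, tipped about 30° towards its cut-down corner, and the job was handed in at about 19 s of the 51 s. The hand-in reports no verdict.

**Last checks before handing in:**
- **Tilt and height:** the tote's x and y axes rise 21.0° and 20.7°. The low corner's outer tip is at about 60 mm, worked out from the tool pose, and the arm was still.
- **Grip:** the fingers held at 13 mm on the bar. I did not measure the finger force itself; the wrist force of about 4 N downward fits the tote's weight.
- **Sample cap:** it still sits in its pocket in both the wrist and scene views.
- **Loose caps:** none spilled. They lie in a row along the −x wall from the low corner. The two nearest match the predicted positions.
- **Third cap:** it is hidden from the wrist camera by the handle. The scene view puts it about 78 mm from the inner corner, against the 85 mm limit, so it has the smallest margin.

**Disagreements:**
- The sample cap's top looked about 10% smaller in the pictures than the 30.6 mm given, and the fingers closed on it at 27.5 mm.
- In the last scene view the sample cap appeared 1–3 pixels from its predicted place, within the calibration error.

I touched no bystander. I did not measure their positions again at the end.

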